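# Refit the radio's dial and hold it in to switch on

## Task

The shop's table radio has lost its dial, which is its volume knob and its power switch in one, and somebody has left the headphones standing over the bare shaft. Hang the headphones on the near arm of the brass bracelet stand and let go of them; then turn the dial so that the flat in its bore matches the flat of the shaft, push it fully onto the shaft, and press it all the way in against its spring, as one does to switch the radio on. Finish while still holding the dial pressed in, the headphones hanging freely on the bar, and leave the other things on the table where they are.

Things in the scene. Friction and masses are not known exactly. Their poses are not given: they have to be found in the camera images.
- radio: Low wooden table radio, 110 mm deep (x), 190 mm wide (y), dark control deck on top, 74 mm above the table; fixed. Origin under its centre on the table; x to its back, z up. A D-shaft stands in the middle of the deck. A folded aerial lies on the deck's rear edge, 50 mm behind the shaft, 8 mm high.
- shaft_tip (a point): Centre of the tip of the bare aluminium D-shaft, 22 mm above the radio's deck (96 mm above the table) when not pressed. Vertical, 12 mm in diameter, one flat 1.5 mm from its axis (7.5 mm across the flat), chamfered tip. The point's x axis points out of the flat, z up. The shaft turns with slight friction (0.02 N m) and sinks when pressed.
- power_switch (a joint): How far the shaft is pressed down into the radio: 0 = out, 0.004 m = fully in (stop). Spring-loaded, 2 N to start it, 5 N at the stop; springs back when let go.
- dial: Round black dial with a light metal face, 37 mm in diameter, 26 mm tall, 75 g, standing on the table, bore downwards. Origin in the middle of its underside, z up. A red pointer line on its face runs along +x to the rim and down the side. Can be gripped across its sides in any direction.
- headphones: Pale grey on-ear headphones, about 0.16 kg, standing upright on their two ear cups on the radio's deck, astride the shaft. Origin between the cups, level with their flat undersides; z up, y from cup to cup, x across the band. 152 mm wide (y), cups 48 mm deep (x), 139 mm tall, 96 mm clear between the cups.
- crown (a point): Middle of the underside of the headphones' dark head cushion at the top of the band, 122 mm above their origin: the spot that rests on the bar. Axes as headphones. Band and cushion are here 20 mm wide (x) and 17 mm thick (up to 139 mm); grip them from above across the 20 mm, fingertips just short of the cushion's underside to stay clear of the bar.
- stand: Brass T-bar bracelet stand on a round dark wooden foot (104 mm in diameter), fixed. Origin under the foot's middle; z up, x along the horizontal bar, near arm towards -x (the robot). Bar 12 mm thick, from x = -105 to +105 mm with 17 mm ball ends, top 210 mm above the table; post 11 mm thick at x = 0. Two bangles hang on the far arm.
- bar_arm (a point): Top of the bar in the middle of the near arm, 55 mm from the post, 210 mm above the table; axes as stand. -x leads to the free near end, 50 mm away, over which the headphones can be slid on. They hang with the crown on the bar and their x axis along it, either way round.
- oil_red: Small oil bottle with red-brown body and black cap, 32 mm across, 90 mm tall; loose, not part of the job. Origin in the middle of its underside.
- oil_amber: Small oil bottle with amber body and cap, 32 mm across, 90 mm tall; loose, not part of the job. Origin in the middle of its underside.
- hare: Black glazed hare, 38 x 75 x 39 mm; loose, not part of the job. Origin in the middle of its underside.
- carton: Black jewellery carton, 50 x 62 x 40 mm; loose, not part of the job. Origin in the middle of its underside.
- tin: Round white balm tin, 69 mm across, 34 mm tall; loose, not part of the job. Origin in the middle of its underside.
- blue_candle: Candle in a blue and white pot, 70 mm across, 98 mm tall; loose, not part of the job. Origin in the middle of its underside.
- bore_end (a point): Inner end of the dial's D-bore, on its axis 15 mm above the underside; axes as dial. The bore is 13.6 mm in diameter with its flat 2.3 mm from the axis on the +x (pointer) side, so the pointer must point the way the shaft's flat faces; 0.8 mm play all round, 2 mm chamfer round the mouth (1.2 mm at the flat). Fully on, this point is at shaft_tip and the underside 7 mm above the deck (3 mm when pressed in).
- pointer (a point): Outer end of the dial's red pointer line, on the upper rim 18 mm from the dial's axis (+x), 26 mm above its underside; axes as dial.
Mind the look-alikes: they are no part of the job. What is shaped like the dial but orange is not meant.

How it is judged:
By the outcome, as a careful person would: the job done as asked, in the order asked, and still so for the second after the job is handed in, while the arm keeps its last pose, push and grip.
It also fails if it takes over 54 s, if anything falls off the work surface, if the arm or the gripper's body presses on something with over 40 N, if the wrist force passes 120 N, or if a joint passes its speed limit or range.

## Robot

A 6-joint arm with a two-finger parallel gripper is mounted at the origin on a cart in front of the work surface, level with it; the furniture and walls round the work are solid. World frame = base frame: x ahead of the robot, y to its left, z up, the work surface at z = 0. Lengths are in m, angles in rad, forces in N, time in s.
With the tool pointing down it reaches from about 0.25 to 0.725 m from the base axis. Payload 4 kg.
Tool frame: the origin (TCP) lies at the very end of the fingers, on their centre line; the grasp point (between the pads) lies 19 mm behind it; z points along the fingers, y is the direction in which the jaws open and shut (so a half turn about z gives the same grasp; the last joint's range is limited). The gripper opens to 85 mm and grips with 20 to 120 N. Pads are 22 mm wide; open, the fingers measure 114 mm over their backs; the gripper's body (76 mm by 85 mm) begins 54 mm behind the grasp point. The pads swing forward as they close: fully open they stand 13 mm farther back than shut.
Start: joints at [0, 0.241, 0.005, 1.335, 0, 1.571], TCP at [0.5, -0, 0.231] pointing down, gripper open.
Joint ranges: [-2.72, 2.72], [-1.05, 1.87], [-1.09, 1.28], [-1.99, 2.15], [-1.42, 1.44], [-3.14, 3.14]. Speed limits (rad/s): [2.79, 2.79, 3.14, 3.14, 3.14, 3.14].

## Interface

Orientations are given as a unit quaternion [x, y, z, w].
In Python, from workcell import bot, camera gives the robot as it stands. The module is installed in compiled form; this text tells all that it offers.
- The arm moves only by the tool send_rows, never from a script. Its argument "deltas" is a list of rows, each an object with "grip": the opening, from 0 (shut) to 1 (fully open); "translation": the shift along the tool's x, y, z in m, a list of three; "twist": the turn, a rotation vector about the tool's x, y, z in degrees, a list of three. A call has 1 to 5 rows; each row is the pose to reach, as a shift and turn from the pose measured when the call began, along the tool's axes at that moment; what a row does not reach only later rows make up. A row lasts 1/8 s, in which the tool goes at most 62.5 mm and 10.7 degrees, less where a joint would pass 70% of its speed; a pose out of reach is approached as far as the arm can. A call with a gripper value outside its range is refused whole. The fingers move at their own pace and stop on an object; the grip force is fixed at half the most. Time passes only in rows, so rows that repeat a pose let the fingers close. It gives the time, the measured TCP pose, the force and the opening at its end, in the units of the state.
- bot.get_obs(): the state, without advancing time (a new reading comes with each control period).
- camera(name): name is "scene" or "side" or "wrist"; returns a dict with "color" (420x560x3 uint8, blue, green, red), "intrinsics" (3x3 intrinsics, pixels), "xyz" and "rotation" of the camera in the world. Camera axes: x right, y down, z forward; pixel columns grow to the right and rows downward; lengths in m; the calibration is good to about 2 mm. A picture is of the moment at which its call begins. There is no depth.
- bot.job_done(): hands the job in, once; it reports no verdict.
The state is a dict: "clock": time; "joint_pos": joint angles; "joint_vel": joint speeds; "tau": joint torques, N m; "eef_pos": TCP position; "tool_rot": TCP orientation; "ft_force": force on the tool from outside, world axes, zero at the start; "ft_torque": the same for the moment, N m; "grip_width": finger opening in m.
Only numpy, scipy, OpenCV 4.12 (cv2) and the standard library are available. Lean on these libraries where they do the work, as an engineer would, in place of code of your own. Each camera call takes 0.05 s, during which the arm holds its last target.

## Working session

There is one attempt and no reset: what is moved stays moved. The work goes in short steps, Python scripts to look and compute and a tool call to move; the robot and the scene stay as the last step left them, time stands still between calls to the robot, and variables do not carry over. Pictures are saved under pics/ and viewed, and the job is handed in when it is done.

Besides the shell and the picture viewer there is one more tool, called after ">>>" as name(argument=value, ...) on one line, values as JSON. send_rows: Moves the arm, as the interface text tells. Its arguments: {"type":"object","properties":{"deltas":{"type":"array","items":{"type":"object","properties":{"grip":{"type":"number"},"translation":{"type":"array","items":{"type":"number"}},"twist":{"type":"array","items":{"type":"number"}}}}}},"required":["deltas"]}

```bash
mkdir -p pics; ls; python3 - <<'E'
from workcell import bot,camera
import cv2,numpy as np,pickle
d={}
for n in ["scene","side","wrist"]:
    c=camera(n); cv2.imwrite(f"pics/{n}0.png",c["color"]); d[n]=c
    print(n,np.round(c["intrinsics"],1).tolist(),np.round(c["xyz"],3),np.round(c["rotation"],3).tolist())
pickle.dump(d,open("c0.pkl","wb"))
print(bot.get_obs())
E
```

```text
pics
scene [[489.3, 0.0, 284.4], [0.0, 489.3, 212.4], [0.0, 0.0, 1.0]] [-0.036  1.077  1.087] [-0.235, 0.873, -0.411, 0.117]
side [[426.2, 0.0, 285.1], [0.0, 426.2, 208.6], [0.0, 0.0, 1.0]] [ 0.125 -0.643  0.649] [0.839, -0.231, 0.135, -0.474]
wrist [[327.6, 0.0, 277.5], [0.0, 327.6, 209.3], [0.0, 0.0, 1.0]] [0.5   0.073 0.372] [0.989, 0.0, -0.001, 0.145]
{'clock': 0.15, 'joint_pos': array([-5.37293674e-07,  2.41257172e-01,  4.05012509e-03,  1.33518551e+00,
        2.70330050e-05,  1.57079068e+00]), 'joint_vel': array([ 0.00090249, -0.00192466,  0.00379285, -0.00057244,  0.00054845,
       -0.00070379]), 'tau': array([-1.62746033e-03, -3.72633219e+01,  2.52638429e+01,  1.23480460e-02,
       -1.30651040e-05,  1.49362950e-05]), 'eef_pos': array([4.99534484e-01, 7.93612029e-06, 2.30615114e-01]), 'tool_rot': array([ 7.07104756e-01,  7.07108356e-01, -5.54794697e-04, -5.73913404e-04]), 'ft_force': array([-0.14100469,  0.79469299,  0.05985028]), 'ft_torque': array([-0.01038861,  0.01920028,  0.0240361 ]), 'grip_width': 0.08561034958146548}
```

View pics/scene0.png

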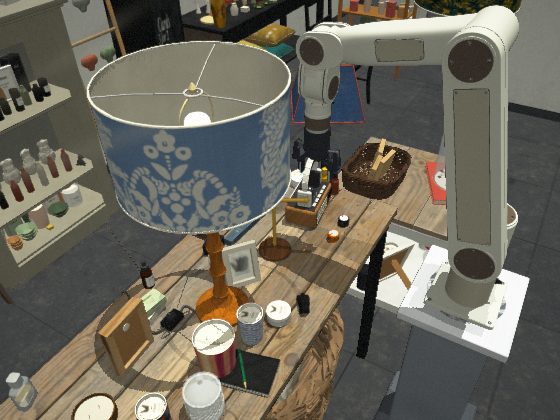

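View pics/side0.png

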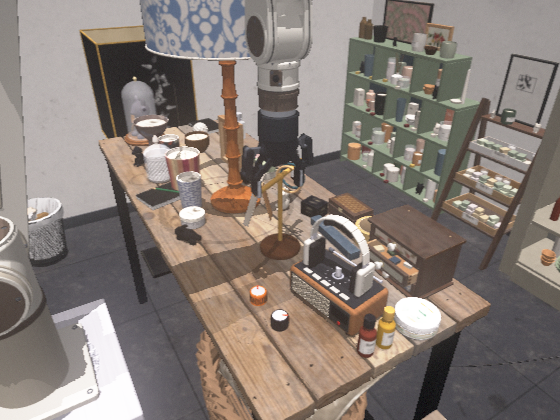

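View pics/wrist0.png

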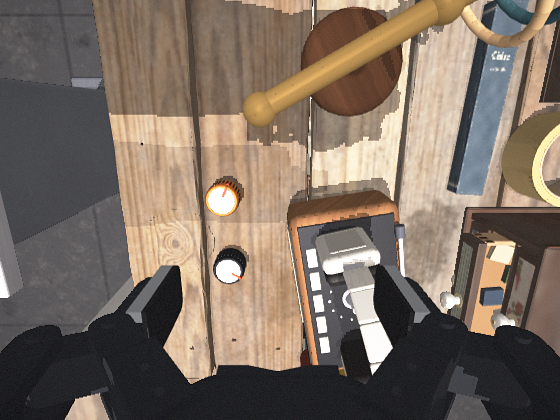

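```bash
cat > h.py <<'E'
import numpy as np,cv2,pickle
from scipy.spatial.transform import Rotation as R
def ray(c,u,v):
    K=c["intrinsics"]; d=R.from_quat(c["rotation"]).apply([(u-K[0,2])/K[0,0],(v-K[1,2])/K[1,1],1.]); return np.array(c["xyz"]),d/np.linalg.norm(d)
def atz(c,u,v,z):
    o,d=ray(c,u,v); return o+d*(z-o[2])/d[2]
def proj(c,p):
    K=c["intrinsics"]; q=R.from_quat(c["rotation"]).inv().apply(np.atleast_2d(p)-c["xyz"]); return np.c_[K[0,0]*q[:,0]/q[:,2]+K[0,2],K[1,1]*q[:,1]/q[:,2]+K[1,2]]
def tri(*obs):
    A=np.zeros((3,3));b=np.zeros(3);L=[]
    for c,u,v in obs:
        o,d=ray(c,u,v);P=np.eye(3)-np.outer(d,d);A+=P;b+=P@o;L.append((P,o))
    x=np.linalg.solve(A,b); return x,[round(float(np.linalg.norm(P@(x-o))),4) for P,o in L]
def crop(c,x0,y0,w,h,name,s=None):
    s=s or int(min(800/w,600/h)); im=cv2.resize(c["color"][y0:y0+h,x0:x0+w],None,fx=s,fy=s,interpolation=cv2.INTER_CUBIC); cv2.imwrite(f"pics/{name}.png",im); print(name,"scale",s)
E
python3 - <<'E'
from h import *
d=pickle.load(open("c0.pkl","rb"))
crop(d["wrist"],200,170,80,130,"w_dial")
crop(d["wrist"],280,180,140,200,"w_radio",4)
crop(d["side"],240,150,160,190,"s_radio",3)
crop(d["side"],235,200,200,150,"s_radio2",4)
E
```

```text
w_dial scale 4
w_radio scale 4
s_radio scale 3
s_radio2 scale 4
```

View pics/w_dial.png

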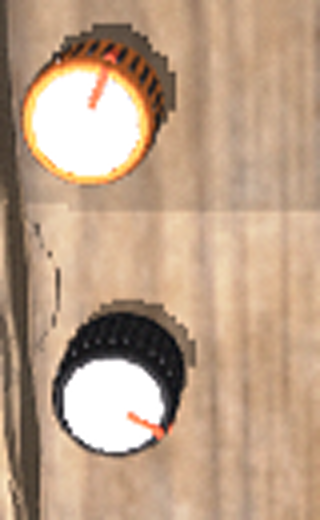

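View pics/w_radio.png

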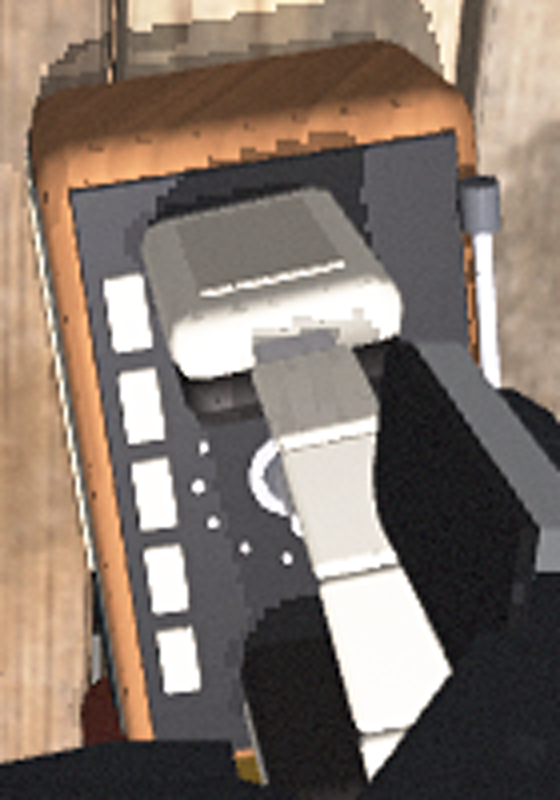

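View pics/s_radio2.png

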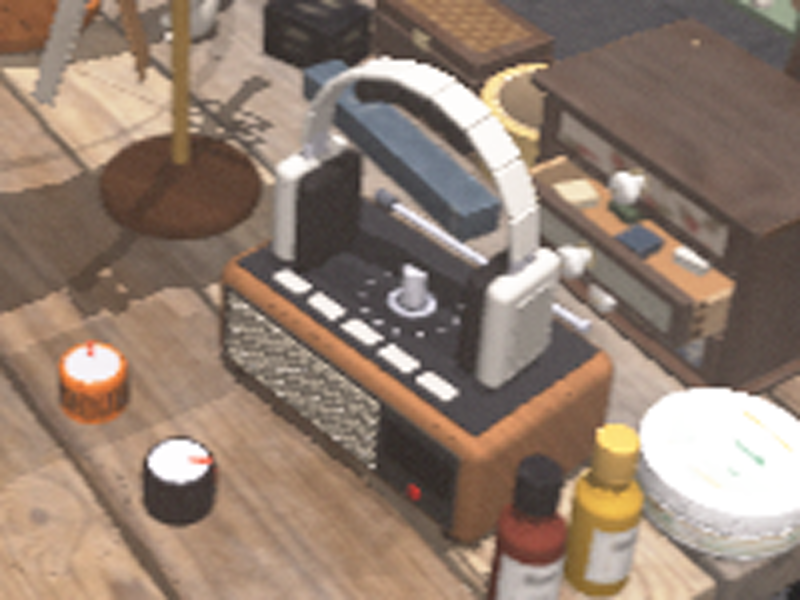

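View pics/s_radio.png

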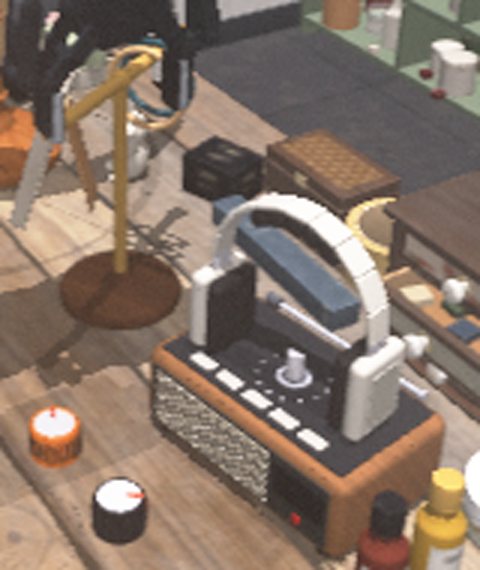

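```bash
python3 - <<'E'
from h import *
d=pickle.load(open("c0.pkl","rb")); w=d["wrist"];s=d["side"]
W=lambda x,y:(280+x/4,180+y/4)
S=lambda x,y:(235+x/4,200+y/4)
p=[atz(w,*W(*q),.074) for q in [(70,190),(455,130),(150,740)]]
print("deck",np.round(p,4)); 
print("yaw from long edge",np.degrees(np.arctan2(*(p[0]-p[2])[[1,0]]))-90,"short",np.degrees(np.arctan2(*(p[1]-p[0])[[1,0]])))
print("shaft tip side",atz(s,*S(413,268),.096),"ring",atz(s,*S(411,300),.074), "wrist ring", atz(w,*W(290,480),.074))
# dial
print("dial wrist",atz(w,200+109/4,170+405/4,.026),"side",atz(s,*S(180,460),.026))
print("ptr wrist",atz(w,200+165/4,170+434/4,.026), atz(s,*S(212,461),.026))
# stand
for z in(.204,):
  a=atz(w,258,110,z);b=atz(w,447,8,z);print("bar",a,b,np.linalg.norm(b-a),np.degrees(np.arctan2(*(b-a)[[1,0]])))
print("foot",atz(w,352,62,.01), atz(s,*S(181,187),.01))
# headphones cup near tops etc
print("cup L top",tri((w,*W(272,255)),(s,*S(322,147))))
print("band top", [atz(s,*S(*q),.139) for q in [(400,62),(430,75)]])
print("phones wrist cup", [atz(w,*W(*q),.15) for q in [(318,190),(145,230),(180,375),(400,310)]])
print("phones wrist slot", [atz(w,*W(*q),.139) for q in [(203,293),(343,263)]])
E
```

```text
deck [[ 0.5187 -0.0354  0.074 ]
 [ 0.6101 -0.0201  0.074 ]
 [ 0.5437 -0.1972  0.074 ]]
yaw from long edge 8.775241780796108 short 9.45822077925208
shaft tip side [ 0.57789068 -0.11029382  0.096     ] ring [ 0.57897099 -0.10974197  0.074     ] wrist ring [ 0.57708892 -0.11512908  0.074     ]
dial wrist [ 0.44042875 -0.10717512  0.026     ] side [ 0.44182797 -0.10567508  0.026     ]
ptr wrist [ 0.45651896 -0.11662014  0.026     ] [ 0.45527536 -0.11443677  0.026     ]
bar [0.49007954 0.07300881 0.204     ] [0.5763915  0.11717775 0.204     ] 0.09695695212459425 27.100461704856603
foot [0.57502395 0.12022074 0.01      ] [0.57092337 0.11250603 0.01      ]
cup L top (array([ 0.5636089 , -0.03372654,  0.12732367]), [0.0077, 0.0077])
band top [array([6.48698381e-01, 3.23127357e-04, 1.39000000e-01]), array([ 0.65491159, -0.019296  ,  0.139     ])]
phones wrist cup [array([ 0.55860091, -0.00785474,  0.15      ]), array([ 0.52771892, -0.01559569,  0.15      ]), array([ 0.53529415, -0.04484075,  0.15      ]), array([ 0.5754733 , -0.03144362,  0.15      ])]
phones wrist slot [array([ 0.54075941, -0.03302495,  0.139     ]), array([ 0.56736997, -0.02672968,  0.139     ])]
```

```bash
python3 - <<'E'
from h import *
d=pickle.load(open("c0.pkl","rb")); w=d["wrist"];s=d["side"];sc=d["scene"]
crop(s,300,210,90,95,"s_hp",6)
crop(s,240,155,70,110,"s_st",5)
crop(sc,250,140,110,130,"sc_st",4)
crop(w,230,0,250,130,"w_st",3)
E
```

```text
s_hp scale 6
s_st scale 5
sc_st scale 4
w_st scale 3
```

View pics/s_hp.png

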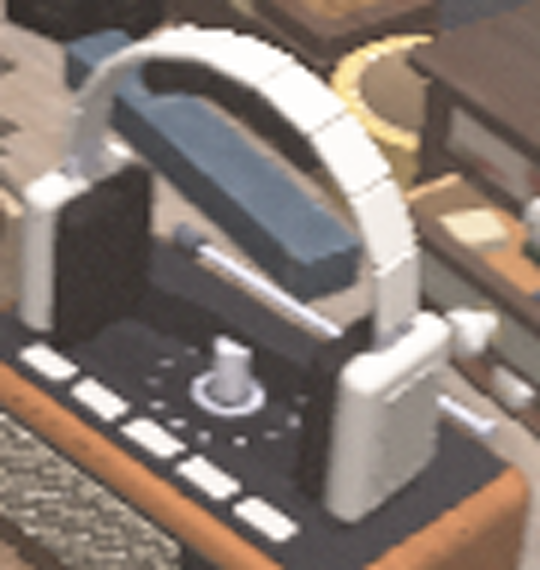

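View pics/s_st.png

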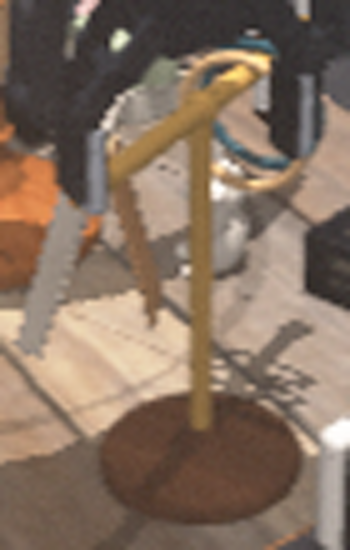

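View pics/sc_st.png

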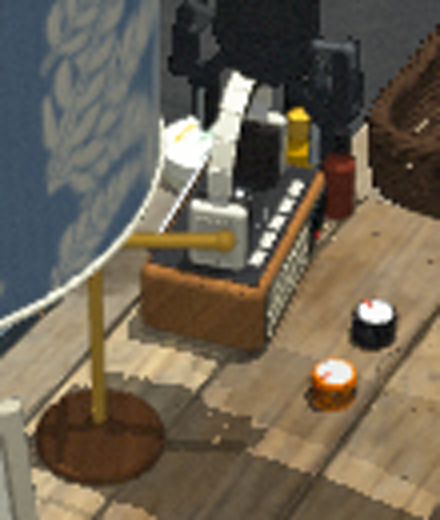

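View pics/w_st.png

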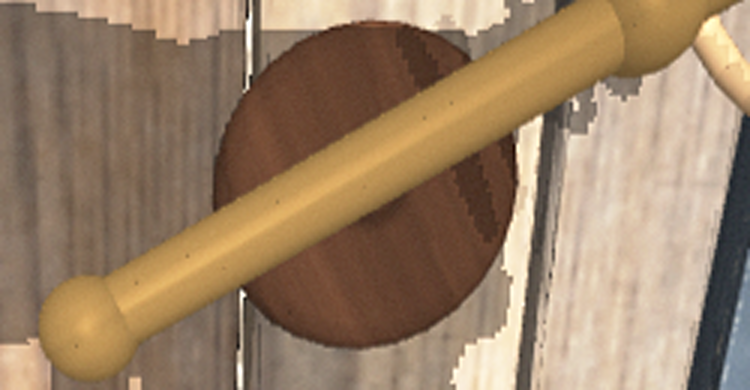

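>>> send_rows(deltas=[{"grip": 1, "translation": [-0.025, 0.02, -0.035], "twist": [0, 0, 0]}, {"grip": 1, "translation": [-0.05, 0.04, -0.07], "twist": [0, 0, 0]}, {"grip": 1, "translation": [-0.05, 0.04, -0.07], "twist": [0, 0, 0]}])

```text
clock: 0.52
eef_pos: [0.5419, -0.0516, 0.3028]
tool_rot: [0.708, 0.706, 0.001, 0.002]
ft_force: [1.1, 0.3, -0.1]
grip_width: 0.0856
```

```bash
python3 - <<'E'
from workcell import bot,camera
from h import *
c=camera("wrist"); pickle.dump(c,open("c1.pkl","wb")); cv2.imwrite("pics/w1.png",c["color"])
o=bot.get_obs();print(o["clock"],o["eef_pos"],o["tool_rot"],c["xyz"],c["rotation"])
cv2.imwrite("pics/w1b.png",cv2.resize(c["color"],(784,588),interpolation=cv2.INTER_CUBIC))
E
```

```text
0.575 [ 0.54043087 -0.05065742  0.30098114] [ 7.07613178e-01  7.06600020e-01  5.78383562e-06 -3.80454594e-05] [0.54189192 0.02111602 0.44457745] [ 0.98933272 -0.00147757  0.00160064  0.14565723]
```

View pics/w1b.png

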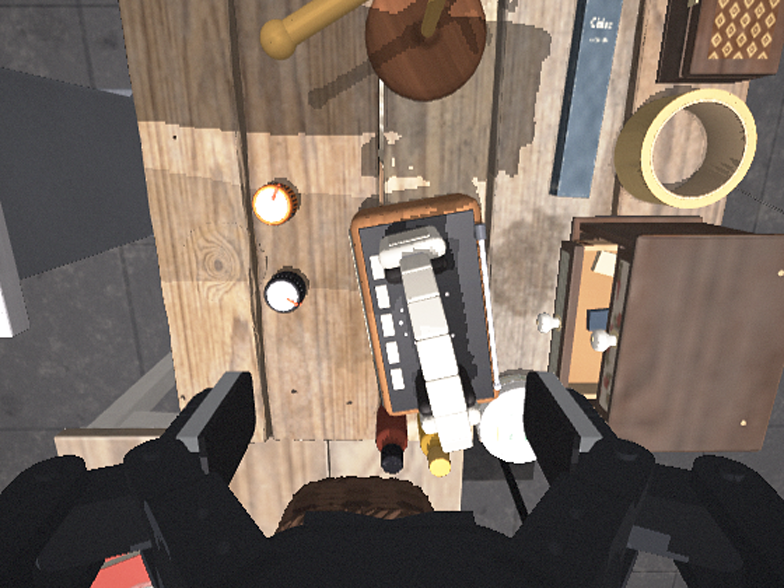

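```bash
python3 - <<'E'
from h import *
c=pickle.load(open("c1.pkl","rb"))
crop(c,245,130,120,200,"w1_hp",3); crop(c,260,150,90,110,"w1_hp2",5); crop(c,170,0,200,80,"w1_st",4)
E
```

```text
w1_hp scale 3
w1_hp2 scale 5
w1_st scale 4
```

View pics/w1_hp.png

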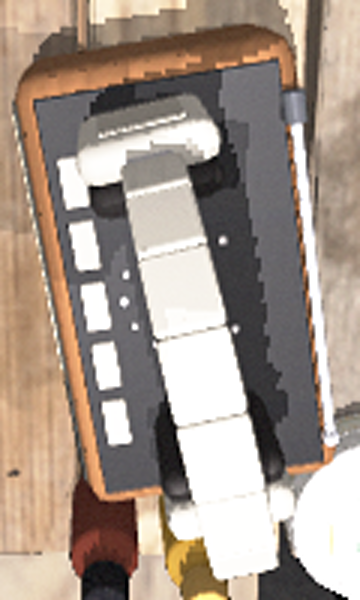

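View pics/w1_st.png

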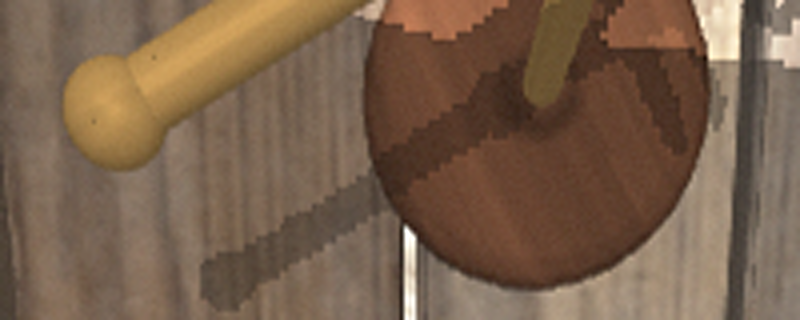

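```bash
python3 - <<'E'
from h import *
c=pickle.load(open("c1.pkl","rb"));s=pickle.load(open("c0.pkl","rb"))["side"]
crop(c,275,170,70,75,"w1_ba",8); crop(c,290,245,70,80,"w1_bb",7); crop(s,310,210,65,65,"s_b",9)
E
```

```text
w1_ba scale 8
w1_bb scale 7
s_b scale 9
```

View pics/w1_ba.png

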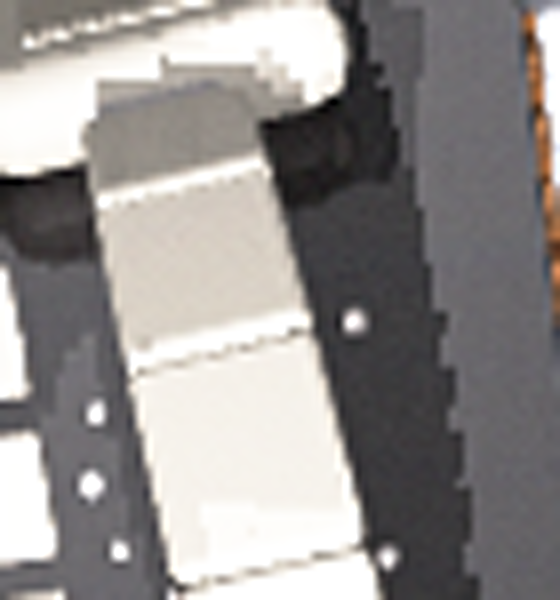

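View pics/w1_bb.png

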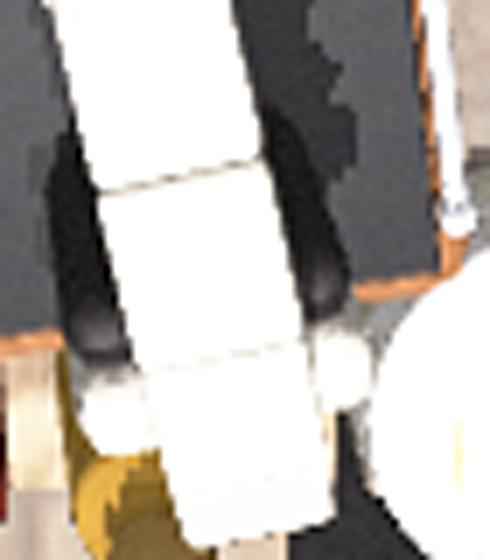

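View pics/s_b.png

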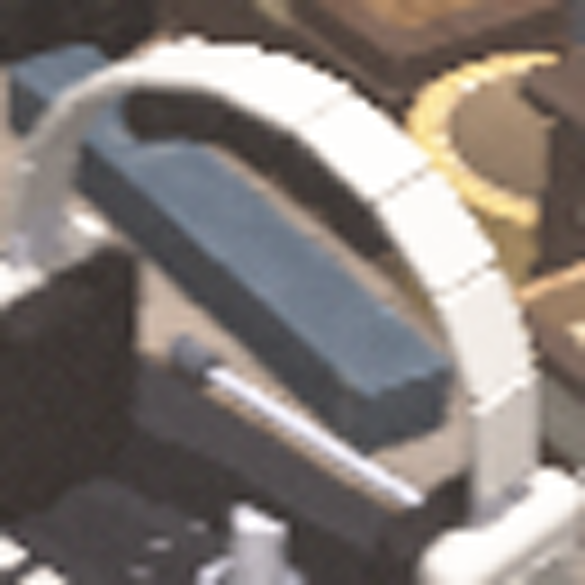

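```bash
python3 - <<'E'
from h import *
c=pickle.load(open("c1.pkl","rb"));s=pickle.load(open("c0.pkl","rb"))["side"]
a=lambda x,y:(275+x/8,170+y/8); b=lambda x,y:(290+x/7,245+y/7); e=lambda x,y:(310+x/9,210+y/9)
Wl=dict(A=(a(98,203),a(268,155)),B=(a(130,375),a(320,332)),C=(a(178,588),a(370,545)),D=(b(98,192),b(265,160)),E=(b(130,375),b(305,343)),F=(b(185,545),b(335,515)))
Sl=dict(a=(e(300,132),e(350,95)),b=(e(375,207),e(428,170)),c=(e(443,298),e(495,265)),d=(e(475,412),e(530,378)))
for k,v in Wl.items():
  for m,n in Sl.items():
    r=[tri((c,*v[i]),(s,*n[i])) for i in (0,1)]
    if max(r[0][1]+r[1][1])<.008: print(k,m,[ (np.round(x[0],4),x[1]) for x in r],np.linalg.norm(r[0][0]-r[1][0]))
for k,v in Wl.items():
  print(k,[np.round(atz(c,*p,.213),4) for p in v], np.linalg.norm(atz(c,*v[0],.213)-atz(c,*v[1],.213)))
E
```

```text
D a [(array([ 0.5708, -0.1116,  0.2004]), [0.0075, 0.0075]), (array([ 0.5895, -0.1066,  0.2009]), [0.0064, 0.0064])] 0.01941889218432691
E a [(array([ 0.5679, -0.125 ,  0.2112]), [0.0004, 0.0004]), (array([ 0.5867, -0.1197,  0.2119]), [0.0008, 0.0008])] 0.019580806132174302
E b [(array([ 0.5737, -0.1377,  0.1959]), [0.0051, 0.0051]), (array([ 0.594 , -0.1325,  0.1957]), [0.0037, 0.0037])] 0.020961570306851474
E d [(array([ 0.5803, -0.1643,  0.1562]), [0.0077, 0.0077]), (array([ 0.6035, -0.1591,  0.1536]), [0.0051, 0.0051])] 0.023959448125655664
F a [(array([ 0.567, -0.136,  0.221]), [0.007, 0.007]), (array([ 0.5835, -0.1312,  0.2224]), [0.0069, 0.0069])] 0.017188313193071375
F b [(array([ 0.5728, -0.1494,  0.2064]), [0.0029, 0.0029]), (array([ 0.5905, -0.1447,  0.207 ]), [0.0029, 0.0029])] 0.0183056343771486
F c [(array([ 0.5776, -0.1637,  0.1892]), [0.0001, 0.0001]), (array([ 0.5963, -0.1592,  0.1885]), [0.0009, 0.0009])] 0.01922545005620717
F d [(array([ 0.5792, -0.1773,  0.169 ]), [0.0016, 0.0016]), (array([ 0.5992, -0.1727,  0.1677]), [0.0026, 0.0026])] 0.020627785424470246
A [array([ 0.5497, -0.038 ,  0.213 ]), array([ 0.565 , -0.0336,  0.213 ])] 0.016009721802461647
B [array([ 0.5527, -0.0545,  0.213 ]), array([ 0.5703, -0.0504,  0.213 ])] 0.018013799780097064
C [array([ 0.5575, -0.0759,  0.213 ]), array([ 0.5757, -0.0716,  0.213 ])] 0.01865364381220831
D [array([ 0.5632, -0.1004,  0.213 ]), array([ 0.5817, -0.0965,  0.213 ])] 0.01894662399652797
E [array([ 0.5673, -0.1237,  0.213 ]), array([ 0.5873, -0.1196,  0.213 ])] 0.02034040311964633
F [array([ 0.5744, -0.1465,  0.213 ]), array([ 0.5918, -0.1425,  0.213 ])] 0.017929409808046987
```

```bash
python3 - <<'E'
from h import *
d=pickle.load(open("c0.pkl","rb")); w=d["wrist"];s=d["side"];sc=d["scene"];c=pickle.load(open("c1.pkl","rb"))
print("lamp base scene",atz(sc,222,305,0.02),"side",atz(s,235,200,.02))
base=(atz(sc,222,305,0.02)+atz(s,235,200,.02))/2
# shade bottom rim height: side px (230,58) neck in side; 
for z in (.25,.3,.35,.4,.45):
  q=base.copy();q[2]=z;print(z,proj(s,q),proj(sc,q))
# cabinet left corner
for z in (.08,.12,.16,.2): print(z,atz(c,620*560/784,235*420/588,z))
p=np.array([.5735,.1155,0]);u=np.array([np.cos(np.radians(27)),np.sin(np.radians(27)),0])
# stand fit using observations
from scipy.optimize import least_squares
obs=[]
W1=lambda x,y:(170+x/4,0+y/4); S=lambda x,y:(240+x/5,155+y/5); SC=lambda x,y:(250+x/4,140+y/4)
def mdl(t):
  u=np.array([np.cos(t[2]),np.sin(t[2]),0]);P=np.array([t[0],t[1],0])
  near=P-.105*u+[0,0,.204]; foot=P+[0,0,.012]
  return near,P+[0,0,.198],foot,P+.105*u+[0,0,.204]
def res(t):
  n,top,f,fa=mdl(t)
  r=[proj(w,n)[0]-[230+87/3,327/3], proj(c,n)[0]-W1(115,112), proj(sc,n)[0]-SC(226,240),
     proj(s,top)[0]-S(200,112), proj(c,f)[0]-W1(540,100), proj(s,f)[0]-S(201,425), proj(sc,f)[0]-SC(98,420), proj(s,fa)[0]-S(258,65)]
  return np.concatenate(r)
o=least_squares(res,[.57,.115,.47],loss='soft_l1');print(o.x,np.degrees(o.x[2]));print(np.round(res(o.x).reshape(-1,2),1)); print(mdl(o.x)[0], np.array(mdl(o.x)[1])-.055*np.array([np.cos(o.x[2]),np.sin(o.x[2]),0]))
E
```

```text
lamp base scene [0.57542574 0.40229883 0.02      ] side [0.56731598 0.3705746  0.02      ]
0.25 [[229.35179981 123.63376244]] [[218.68048443 241.71090399]]
0.3 [[228.22388533 105.56129988]] [[216.72796805 226.72359703]]
0.35 [[227.04354946  86.64889468]] [[214.66914288 210.92027509]]
0.4 [[225.80705073  66.83659747]] [[212.49508362 194.23242868]]
0.45 [[224.51028293  46.05861483]] [[210.19583713 176.58365843]]
0.08 [ 0.72845191 -0.04076738  0.08      ]
0.12 [ 0.70798329 -0.03397778  0.12      ]
0.16 [ 0.68751466 -0.02718818  0.16      ]
0.2 [ 0.66704603 -0.02039857  0.2       ]
[0.57969509 0.12856511 0.55540796] 31.82253194546994
[[ -0.2   0.6]
 [ -1.    0.1]
 [ -0.4  -0.6]
 [  0.1  -0.3]
 [  3.3 -10.3]
 [ -0.2   1.9]
 [ -2.5   2.8]
 [  7.8  -9.6]]
[0.49047812 0.07319966 0.204     ] [0.53296239 0.09956416 0.198     ]
```

```bash
python3 - <<'E'
from h import *
from scipy.optimize import least_squares
d=pickle.load(open("c0.pkl","rb")); w=d["wrist"];s=d["side"];sc=d["scene"];c=pickle.load(open("c1.pkl","rb"))
th=np.linspace(0,2*np.pi,400)
def circ(P,z,cam): 
  q=proj(cam,np.c_[P[0]+.052*np.cos(th),P[1]+.052*np.sin(th),0*th+z]);return q[:,0].min(),q[:,0].max(),q[:,1].min(),q[:,1].max()
def f(t):
  a=circ(t,t[2],w);b=circ(t,t[2],c);e=circ(t,t[2],s)
  return [a[0]-301,a[1]-402.3,a[2]-6.7,a[3]-115.7, b[0]-(170+365/4),b[1]-(170+708/4),b[3]-288/4, e[0]-(240+100/5),e[1]-(240+302/5),e[2]-(155+393/5),e[3]-(155+523/5)]
o=least_squares(f,[.574,.118,.015],loss='soft_l1');print(o.x,np.round(f(o.x),1))
P=o.x
for cam,px in ((w,(230+660/3,25/3)),): print(atz(cam,*px,.204))
print("near",tri((w,230+87/3,327/3),(c,170+115/4,112/4),(sc,250+226/4,140+240/4)), tri((w,230+87/3,327/3),(sc,250+226/4,140+240/4)))
print("post top proj side",proj(s,[P[0],P[1],.2])," (seen 280,177)", "post foot",proj(s,[P[0],P[1],P[2]])," seen 280,240", proj(c,[P[0],P[1],P[2]]),"seen 305,25")
print("far side ball@.204",atz(s,240+258/5,155+65/5,.204),"post/bar", atz(s,240+200/5,155+115/5,.204))
E
```

```text
[0.57561911 0.11936359 0.00461732] [ 0.1 -0.3 -0.2  0.3 -0.5  0.5 -0.2  0.1  0.4  1.4 -0.5]
[0.57776806 0.1170438  0.204     ]
near (array([0.49011897, 0.07333537, 0.20188222]), [0.0004, 0.0007, 0.001]) (array([0.48984678, 0.0731422 , 0.20188625]), [0.0007, 0.0007])
post top proj side [[280.61567706 178.23638445]]  (seen 280,177) post foot [[280.46832915 246.54176637]]  seen 280,240 [[304.13687446  25.06431901]] seen 305,25
far side ball@.204 [0.62217416 0.14615602 0.204     ] post/bar [0.57098756 0.11431875 0.204     ]
```

```bash
python3 - <<'E'
from h import *
d=pickle.load(open("c0.pkl","rb")); w=d["wrist"]
E=[]
for e in (((108,292),(610,3)),((150,343),(628,73))):
  a,b=[atz(w,230+x/3,y/3,.204) for x,y in e]; v=b-a; print(np.degrees(np.arctan2(v[1],v[0])))
E
```

```text
28.452911401536543
28.504554224005624
```

```bash
cat > go.py <<'E'
import sys
from workcell import bot
from h import *
def go(*tg):
    o=bot.get_obs();p=o["eef_pos"];r=R.from_quat(o["tool_rot"])
    print("t",o["clock"],"pos",np.round(p,4),"F",np.round(o["ft_force"],1),"T",np.round(o["ft_torque"],2),"w",round(o["grip_width"],4),"yaw",round(float(np.degrees(np.arctan2(*r.apply([0,1,0])[[1,0]]))),2),"j",np.round(o["joint_pos"],2))
    for x,y,z,yaw in tg:
        a=np.radians(yaw); t=R.from_matrix(np.c_[[-np.sin(a),np.cos(a),0],[np.cos(a),np.sin(a),0],[0,0,-1]])
        print((x,y,z,yaw),"trans",np.round(r.inv().apply(np.array([x,y,z])-p),4).tolist(),"twist",np.round(np.degrees((r.inv()*t).as_rotvec()),2).tolist())
if __name__=="__main__": go(*[tuple(map(float,a.split(","))) for a in sys.argv[1:]])
E
python3 go.py .575,-.110,.25,13 .575,-.110,.197,13
```

```text
t 0.575 pos [ 0.5404 -0.0507  0.301 ] F [-0.6 -0.4 -0.5] T [-0.03 -0.01  0.03] w 0.0853 yaw -0.08 j [-0.09  0.31  0.28  1.54  0.    1.48]
(0.575, -0.11, 0.25, 13.0) trans [-0.0593, 0.0347, 0.051] twist [-0.0, -0.0, -13.08]
(0.575, -0.11, 0.197, 13.0) trans [-0.0593, 0.0347, 0.104] twist [-0.0, -0.0, -13.08]
```

>>> send_rows(deltas=[{"grip": 1, "translation": [-0.03, 0.0175, 0.025], "twist": [0, 0, -6.5]}, {"grip": 1, "translation": [-0.059, 0.0345, 0.05], "twist": [0, 0, -13]}, {"grip": 1, "translation": [-0.059, 0.0345, 0.05], "twist": [0, 0, -13]}, {"grip": 1, "translation": [-0.059, 0.0345, 0.05], "twist": [0, 0, -13]}])

```text
clock: 1.08
eef_pos: [0.5739, -0.1089, 0.2502]
tool_rot: [0.623, 0.782, -0.0, -0.001]
ft_force: [-0.2, -0.3, 0.4]
grip_width: 0.0851
```

```bash
python3 go.py .575,-.110,.197,13; python3 - <<'E'
from workcell import camera
from h import *
c=camera("wrist");pickle.dump(c,open("c2.pkl","wb")); cv2.imwrite("pics/w2.png",c["color"])
s=camera("side");crop(s,220,110,200,190,"s2",3)
E
```

```text
t 1.075 pos [ 0.5739 -0.1089  0.2502] F [-0.2 -0.3  0.4] T [-0.    0.01  0.01] w 0.0851 yaw 12.9 j [-0.19  0.41  0.29  1.45  0.    1.16]
(0.575, -0.11, 0.197, 13.0) trans [-0.0014, 0.0009, 0.0532] twist [-0.12, -0.08, -0.1]
s2 scale 3
```

View pics/w2.png

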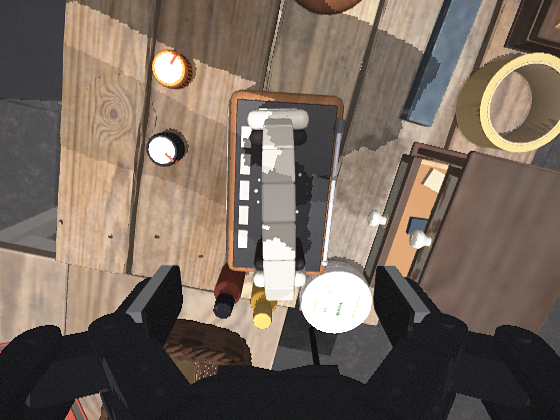

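View pics/s2.png

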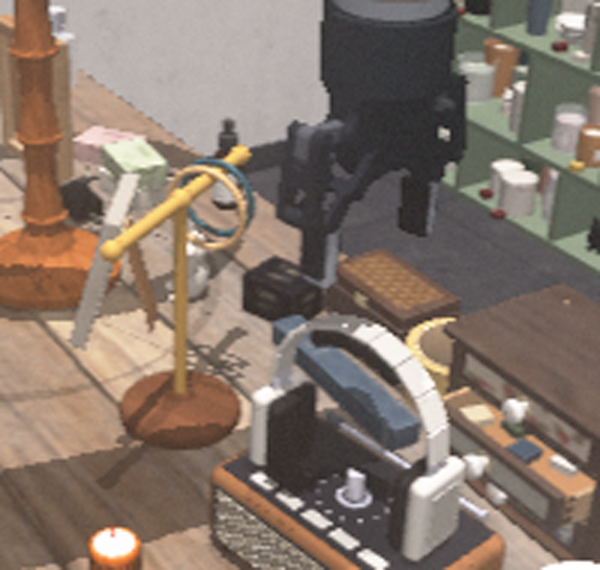

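```bash
python3 - <<'E'
from h import *
c=pickle.load(open("c2.pkl","rb"))
print(proj(c,[[.575,-.11,.213],[.57525,-.1224,.2115]]), np.array(c["xyz"]))
crop(c,215,90,140,220,"w2_hp",2);crop(c,240,180,80,120,"w2_hp5",5)
E
```

```text
[[278.80636907 242.13393415]
 [274.59918445 259.88663951]] [ 0.55824544 -0.03825975  0.39219963]
w2_hp scale 2
w2_hp5 scale 5
```

View pics/w2_hp5.png

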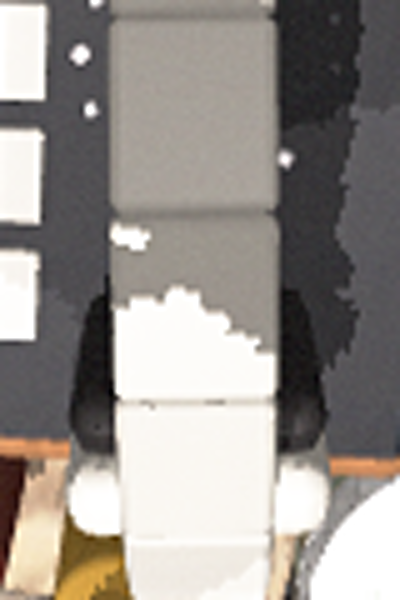

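>>> send_rows(deltas=[{"grip": 1, "translation": [-0.0014, 0.0009, 0.03], "twist": [0, 0, 0]}, {"grip": 1, "translation": [-0.0014, 0.0009, 0.053], "twist": [0, 0, 0]}, {"grip": 1, "translation": [-0.0014, 0.0009, 0.053], "twist": [0, 0, 0]}, {"grip": 1, "translation": [-0.0014, 0.0009, 0.053], "twist": [0, 0, 0]}])

```text
clock: 1.68
eef_pos: [0.5764, -0.1094, 0.2003]
tool_rot: [0.623, 0.783, 0.001, 0.001]
ft_force: [-0.0, 0.4, -0.1]
grip_width: 0.0854
```

```bash
python3 go.py .575,-.110,.197,13
```

```text
t 1.675 pos [ 0.5764 -0.1094  0.2003] F [-0.   0.4 -0.1] T [ 0. -0.  0.] w 0.0854 yaw 13.0 j [-0.19  0.42  0.19  1.33  0.    1.16]
(0.575, -0.11, 0.197, 13.0) trans [-0.0002, -0.0015, 0.0033] twist [0.16, 0.05, -0.0]
```

>>> send_rows(deltas=[{"grip": 1, "translation": [0, -0.0015, 0.0035], "twist": [0.1, 0, 0]}, {"grip": 0, "translation": [0, -0.0015, 0.0035], "twist": [0.1, 0, 0]}, {"grip": 0, "translation": [0, -0.0015, 0.0035], "twist": [0.1, 0, 0]}, {"grip": 0, "translation": [0, -0.0015, 0.0035], "twist": [0.1, 0, 0]}, {"grip": 0, "translation": [0, -0.0015, 0.0035], "twist": [0.1, 0, 0]}])

```text
clock: 2.3
eef_pos: [0.5752, -0.1099, 0.1973]
tool_rot: [0.623, 0.783, 0.0, 0.001]
ft_force: [-0.1, 0.6, -1.8]
grip_width: 0.0187
```

>>> send_rows(deltas=[{"grip": 0, "translation": [0, 0, 0], "twist": [0, 0, 0]}, {"grip": 0, "translation": [0, 0, 0], "twist": [0, 0, 0]}, {"grip": 0, "translation": [0, 0, 0], "twist": [0, 0, 0]}])

```text
clock: 2.68
eef_pos: [0.5751, -0.1099, 0.1971]
tool_rot: [0.623, 0.783, 0.0, 0.001]
ft_force: [0.1, -0.6, -0.3]
grip_width: 0.0187
```

```bash
python3 go.py .575,-.110,.235,13; python3 - <<'E'
from workcell import camera
from h import *
s=camera("side");crop(s,260,160,130,140,"s3",4)
E
```

```text
t 2.675 pos [ 0.5751 -0.1099  0.1971] F [ 0.1 -0.6 -0.3] T [ 0.02 -0.02  0.  ] w 0.0187 yaw 12.99 j [-0.19  0.42  0.18  1.32 -0.    1.16]
(0.575, -0.11, 0.235, 13.0) trans [-0.0002, -0.0001, -0.0379] twist [0.08, 0.06, -0.01]
s3 scale 4
```

View pics/s3.png

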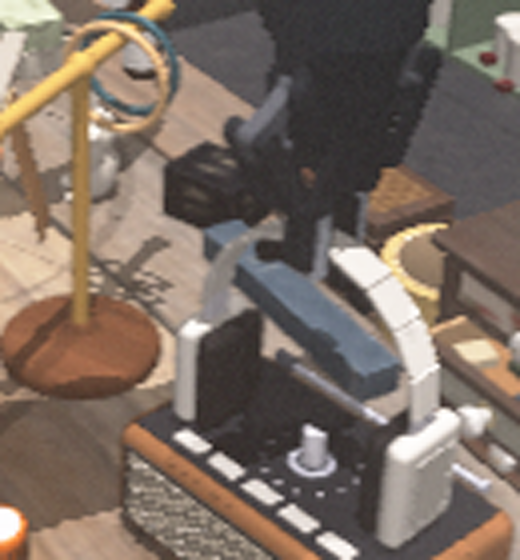

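>>> send_rows(deltas=[{"grip": 0, "translation": [0, 0, -0.015], "twist": [0, 0, 0]}, {"grip": 0, "translation": [0, 0, -0.03], "twist": [0, 0, 0]}, {"grip": 0, "translation": [0, 0, -0.05], "twist": [0, 0, 0]}, {"grip": 0, "translation": [0, 0, -0.05], "twist": [0, 0, 0]}])

```text
clock: 3.22
eef_pos: [0.5765, -0.1101, 0.2501]
tool_rot: [0.623, 0.783, 0.002, 0.003]
ft_force: [0.2, -0.3, -2.4]
grip_width: 0.0186
```

```bash
python3 go.py .42,-.08,.245,13 .435,.044,.240,28.4 .443,.0477,.235,28.4 .527,.0931,.225,28.4; python3 - <<'E'
from workcell import camera
from h import *
s=camera("side");crop(s,220,110,200,190,"s4",3)
E
```

```text
t 3.225 pos [ 0.5765 -0.1101  0.2501] F [ 0.2 -0.3 -2.4] T [ 0.02  0.02 -0.02] w 0.0186 yaw 13.0 j [-0.19  0.41  0.28  1.44 -0.    1.16]
(0.42, -0.08, 0.245, 13.0) trans [0.0645, -0.1458, 0.0039] twist [0.37, 0.19, -0.0]
(0.435, 0.044, 0.24, 28.4) trans [0.182, -0.1033, 0.0088] twist [0.34, 0.24, -15.4]
(0.443, 0.0477, 0.235, 28.4) trans [0.1838, -0.0947, 0.0138] twist [0.34, 0.24, -15.4]
(0.527, 0.0931, 0.225, 28.4) trans [0.2092, -0.0027, 0.0244] twist [0.34, 0.24, -15.4]
s4 scale 3
```

View pics/s4.png

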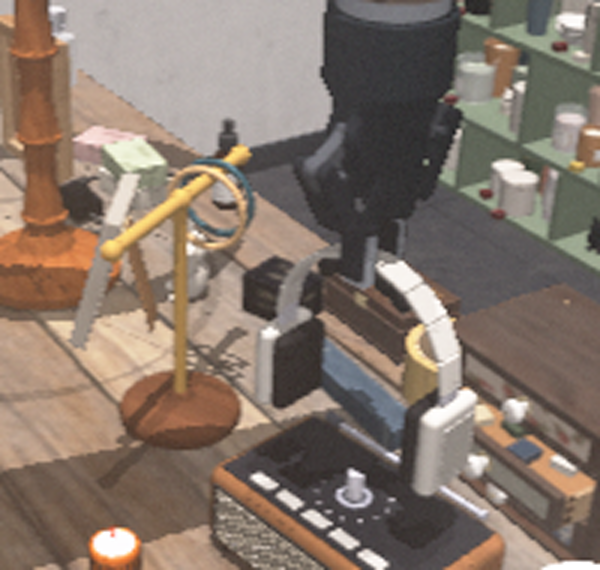

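>>> send_rows(deltas=[{"grip": 0, "translation": [0.015, -0.03, 0], "twist": [0, 0, 0]}, {"grip": 0, "translation": [0.032, -0.07, 0], "twist": [0, 0, 0]}, {"grip": 0, "translation": [0.05, -0.115, 0], "twist": [0, 0, 0]}, {"grip": 0, "translation": [0.0645, -0.146, 0], "twist": [0, 0, 0]}, {"grip": 0, "translation": [0.0645, -0.146, 0.002], "twist": [0, 0, 0]}])

```text
clock: 3.9
eef_pos: [0.4165, -0.0794, 0.2456]
tool_rot: [0.623, 0.783, 0.001, 0.002]
ft_force: [0.3, 0.2, -0.8]
grip_width: 0.0188
```

```bash
python3 go.py .435,.043,.240,28.4
```

```text
t 3.9 pos [ 0.4165 -0.0794  0.2456] F [ 0.3  0.2 -0.8] T [-0.   -0.11  0.01] w 0.0188 yaw 12.99 j [-0.19  0.08 -0.15  1.34 -0.    1.16]
(0.435, 0.043, 0.24, 28.4) trans [0.1152, 0.0456, 0.0055] twist [0.16, 0.12, -15.41]
```

>>> send_rows(deltas=[{"grip": 0, "translation": [0.03, 0.01, 0], "twist": [0, 0, -4]}, {"grip": 0, "translation": [0.06, 0.022, 0.001], "twist": [0, 0, -8]}, {"grip": 0, "translation": [0.09, 0.035, 0.002], "twist": [0, 0, -12]}, {"grip": 0, "translation": [0.115, 0.0456, 0.003], "twist": [0.1, 0.1, -15.4]}, {"grip": 0, "translation": [0.115, 0.0456, 0.003], "twist": [0.1, 0.1, -15.4]}])

```text
clock: 4.53
eef_pos: [0.4359, 0.0443, 0.2419]
tool_rot: [0.511, 0.86, 0.0, 0.0]
ft_force: [-0.2, -0.3, -1.4]
grip_width: 0.0185
```

```bash
python3 go.py .485,.0704,.238,28.4 .527,.0931,.232,28.4; python3 - <<'E'
from workcell import camera
from h import *
c=camera("wrist");pickle.dump(c,open("c3.pkl","wb")); cv2.imwrite("pics/w3.png",c["color"])
s=camera("side");cv2.imwrite("pics/s5.png",s["color"][100:300,130:330].repeat(3,0).repeat(3,1))
E
```

```text
t 4.525 pos [0.4359 0.0443 0.2419] F [-0.2 -0.3 -1.4] T [-0.06 -0.01  0.01] w 0.0185 yaw 28.57 j [ 0.1   0.11 -0.12  1.33  0.    1.17]
(0.485, 0.0704, 0.238, 28.4) trans [-0.0006, 0.0557, 0.0039] twist [0.03, 0.01, 0.17]
(0.527, 0.0931, 0.232, 28.4) trans [-0.0007, 0.1034, 0.0099] twist [0.03, 0.01, 0.17]
```

View pics/w3.png

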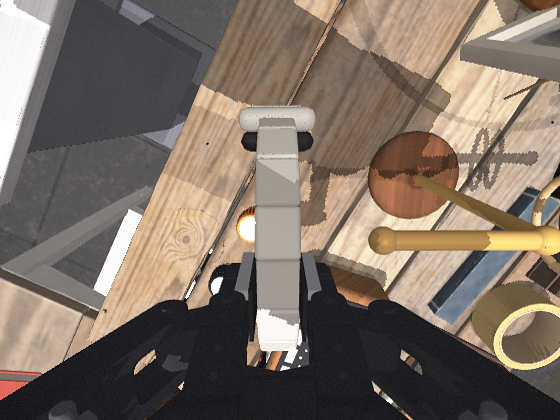

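View pics/s5.png

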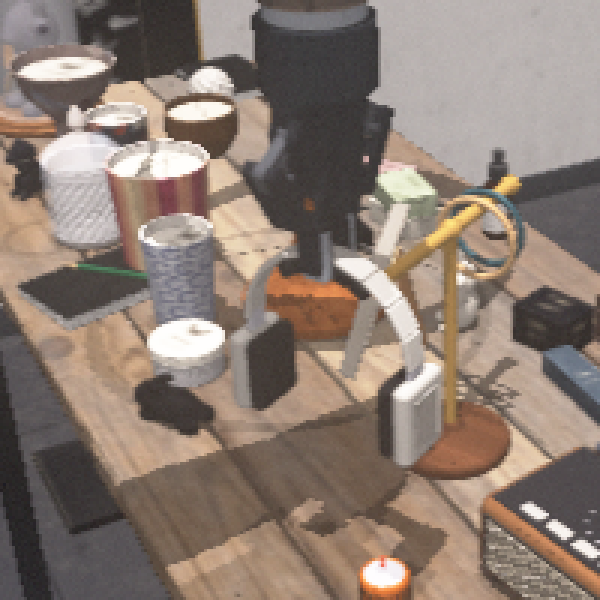

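```bash
python3 - <<'E'
from h import *
c=pickle.load(open("c3.pkl","rb"))
crop(c,350,110,210,160,"w3_st",3)
a=atz(c,382,239,.204);b=atz(c,545,239,.204);print(a,b,np.degrees(np.arctan2(*(b-a)[[1,0]])),np.linalg.norm(b-a))
E
```

```text
w3_st scale 3
[0.48974122 0.07390877 0.204     ] [0.5740549  0.11979062 0.204     ] 28.55416389255722 0.09598927669647893
```

View pics/w3_st.png

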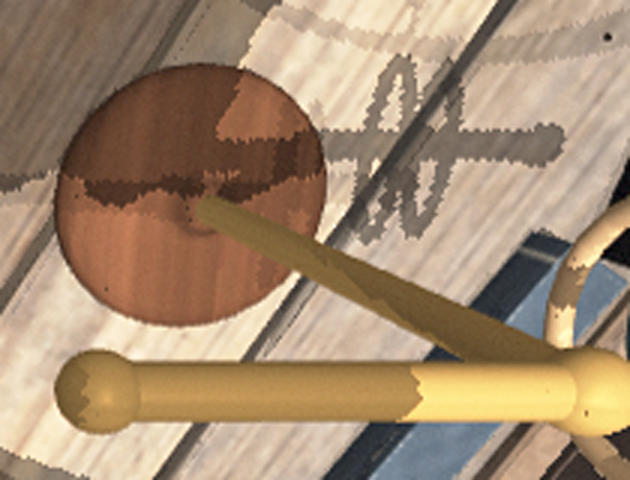

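>>> send_rows(deltas=[{"grip": 0, "translation": [0, 0.025, 0], "twist": [0, 0, 0]}, {"grip": 0, "translation": [0, 0.055, 0.002], "twist": [0, 0, 0]}, {"grip": 0, "translation": [0, 0.085, 0.005], "twist": [0, 0, 0]}, {"grip": 0, "translation": [0, 0.103, 0.01], "twist": [0, 0, 0]}, {"grip": 0, "translation": [0, 0.103, 0.011], "twist": [0, 0, 0]}])

```text
clock: 5.25
eef_pos: [0.5262, 0.0914, 0.2299]
tool_rot: [0.512, 0.859, -0.001, -0.0]
ft_force: [-0.1, 0.2, -2.8]
grip_width: 0.0183
```

```bash
python3 go.py .5265,.0934,.2125,28.5; python3 - <<'E'
from workcell import camera
from h import *
s=camera("side");crop(s,200,110,130,140,"s6",4)
E
```

```text
t 5.25 pos [0.5262 0.0914 0.2299] F [-0.1  0.2 -2.8] T [0.02 0.08 0.02] w 0.0183 yaw 28.37 j [ 0.17  0.31  0.1   1.36 -0.    1.25]
(0.5265, 0.0934, 0.2125, 28.5) trans [0.0016, 0.0012, 0.0174] twist [-0.11, 0.02, -0.13]
s6 scale 4
```

View pics/s6.png

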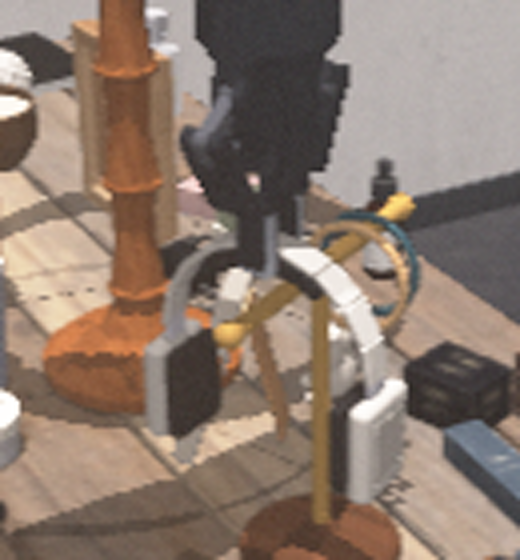

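>>> send_rows(deltas=[{"grip": 0, "translation": [0.0016, 0.001, 0.008], "twist": [0, 0, 0]}, {"grip": 0, "translation": [0.0016, 0.001, 0.015], "twist": [0, 0, 0]}, {"grip": 0, "translation": [0.0016, 0.001, 0.0165], "twist": [0, 0, 0]}, {"grip": 0, "translation": [0.0016, 0.001, 0.0175], "twist": [0, 0, 0]}])

```text
clock: 5.8
eef_pos: [0.5253, 0.0929, 0.2126]
tool_rot: [0.512, 0.859, -0.001, -0.0]
ft_force: [-0.7, 0.1, -2.6]
grip_width: 0.0185
```

```bash
python3 go.py .5265,.0934,.211,28.5
```

```text
t 5.8 pos [0.5253 0.0929 0.2126] F [-0.7  0.1 -2.6] T [ 0.05  0.01 -0.02] w 0.0185 yaw 28.36 j [ 0.18  0.32  0.06  1.32 -0.    1.25]
(0.5265, 0.0934, 0.211, 28.5) trans [-0.0001, 0.0013, 0.0016] twist [-0.13, 0.02, -0.14]
```

>>> send_rows(deltas=[{"grip": 0, "translation": [0, 0.001, 0.001], "twist": [0, 0, 0]}, {"grip": 0, "translation": [0, 0.001, 0.002], "twist": [0, 0, 0]}, {"grip": 0, "translation": [0, 0.001, 0.002], "twist": [0, 0, 0]}])

```text
clock: 6.18
eef_pos: [0.5265, 0.0934, 0.211]
tool_rot: [0.512, 0.859, -0.001, -0.0]
ft_force: [-0.6, -0.6, -0.3]
grip_width: 0.0187
```

```bash
python3 go.py .5265,.0934,.211,28.5; python3 - <<'E'
from workcell import camera
from h import *
s=camera("side");crop(s,200,110,130,140,"s7",4)
c=camera("wrist"); cv2.imwrite("pics/w4.png",c["color"])
E
```

```text
t 6.175 pos [0.5265 0.0934 0.211 ] F [-0.6 -0.6 -0.3] T [ 0.   -0.01  0.03] w 0.0187 yaw 28.36 j [ 0.18  0.32  0.06  1.31 -0.    1.25]
(0.5265, 0.0934, 0.211, 28.5) trans [-0.0001, 0.0, -0.0] twist [-0.09, 0.03, -0.14]
s7 scale 4
```

View pics/s7.png

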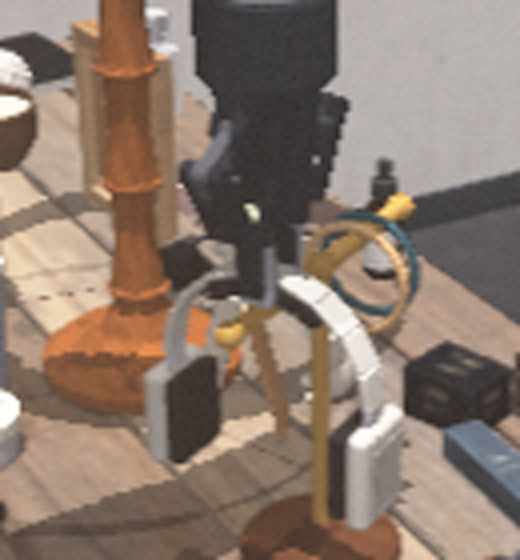

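View pics/w4.png

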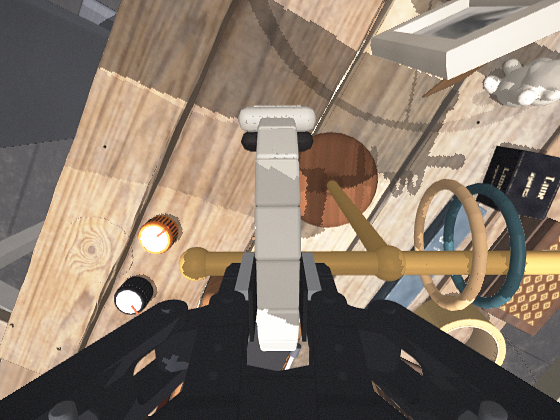

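>>> send_rows(deltas=[{"grip": 0, "translation": [0, 0, 0.001], "twist": [0, 0, 0]}, {"grip": 0.3, "translation": [0, 0, 0.001], "twist": [0, 0, 0]}, {"grip": 0.5, "translation": [0, 0, 0.001], "twist": [0, 0, 0]}, {"grip": 0.5, "translation": [0, 0, 0.001], "twist": [0, 0, 0]}, {"grip": 0.5, "translation": [0, 0, 0.001], "twist": [0, 0, 0]}])

```text
clock: 6.9
eef_pos: [0.5265, 0.0935, 0.2098]
tool_rot: [0.512, 0.859, -0.001, -0.0]
ft_force: [-0.2, -0.3, 0.3]
grip_width: 0.0427
```

```bash
python3 go.py .5265,.0934,.29,28.5; python3 - <<'E'
from workcell import camera
from h import *
s=camera("side");crop(s,200,110,130,140,"s8",4)
E
```

```text
t 6.9 pos [0.5265 0.0935 0.2098] F [-0.2 -0.3  0.3] T [ 0.02 -0.02  0.01] w 0.0427 yaw 28.36 j [ 0.18  0.32  0.06  1.31 -0.    1.25]
(0.5265, 0.0934, 0.29, 28.5) trans [-0.0001, -0.0001, -0.0802] twist [-0.1, 0.02, -0.14]
s8 scale 4
```

View pics/s8.png

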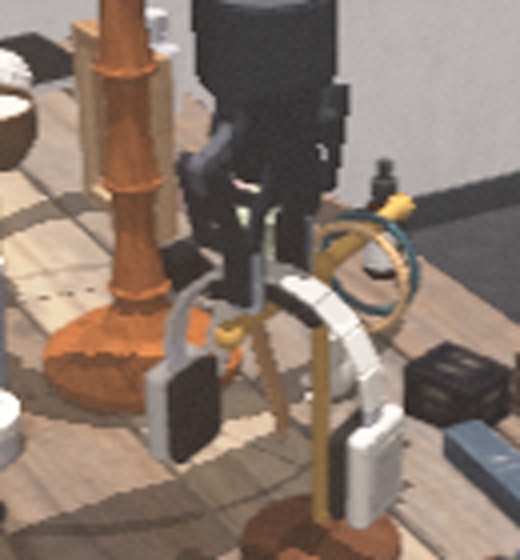

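Released, hanging. Lift straight up.

>>> send_rows(deltas=[{"grip": 0.5, "translation": [0, 0, -0.01], "twist": [0, 0, 0]}, {"grip": 0.5, "translation": [0, 0, -0.03], "twist": [0, 0, 0]}, {"grip": 0.6, "translation": [0, 0, -0.06], "twist": [0, 0, 0]}, {"grip": 0.6, "translation": [0, 0, -0.07], "twist": [0, 0, 0]}])

```text
clock: 7.45
eef_pos: [0.5276, 0.0937, 0.2824]
tool_rot: [0.512, 0.859, 0.001, 0.001]
ft_force: [1.0, -1.2, -1.0]
grip_width: 0.0513
```

```bash
python3 go.py .44,-.06,.25,0; python3 - <<'E'
from workcell import camera
from h import *
s=camera("side");crop(s,200,110,130,140,"s9",4)
c=camera("wrist"); cv2.imwrite("pics/w5.png",c["color"])
E
```

```text
t 7.45 pos [0.5276 0.0937 0.2824] F [ 1.  -1.2 -1. ] T [-0.04  0.02 -0.03] w 0.0513 yaw 28.36 j [ 0.18  0.3   0.21  1.48 -0.    1.25]
(0.44, -0.06, 0.25, 0.0) trans [-0.0936, -0.1502, 0.0322] twist [0.16, 0.07, 28.36]
s9 scale 4
```

View pics/s9.png

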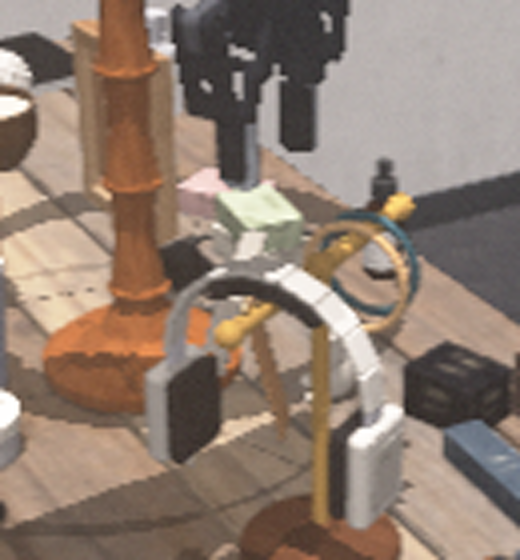

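View pics/w5.png

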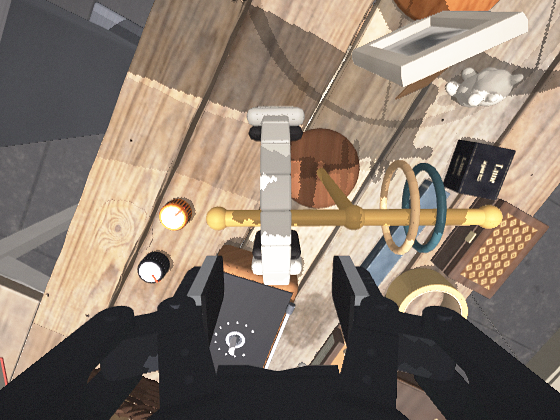

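```bash
python3 go.py .56,-.15,.28,8 .56,-.15,.17,8
```

```text
t 7.55 pos [0.5273 0.0937 0.2813] F [ 0.4 -0.7  0.3] T [ 0.   -0.02 -0.02] w 0.0509 yaw 28.37 j [ 0.18  0.3   0.21  1.48 -0.    1.25]
(0.56, -0.15, 0.28, 8.0) trans [-0.23, -0.087, 0.0015] twist [0.08, 0.07, 20.37]
(0.56, -0.15, 0.17, 8.0) trans [-0.2298, -0.0871, 0.1115] twist [0.08, 0.07, 20.37]
```

>>> send_rows(deltas=[{"grip": 0.8, "translation": [-0.05, -0.02, 0], "twist": [0, 0, 5]}, {"grip": 1, "translation": [-0.11, -0.04, 0], "twist": [0, 0, 10]}, {"grip": 1, "translation": [-0.17, -0.065, 0], "twist": [0, 0, 16]}, {"grip": 1, "translation": [-0.23, -0.087, 0.005], "twist": [0, 0, 20]}, {"grip": 1, "translation": [-0.23, -0.087, 0.06], "twist": [0, 0, 20.4]}])

```text
clock: 8.18
eef_pos: [0.5629, -0.1554, 0.2234]
tool_rot: [0.659, 0.752, 0.002, 0.005]
ft_force: [1.5, 0.7, -0.4]
grip_width: 0.0858
```

```bash
python3 go.py .56,-.15,.17,8
```

```text
t 8.175 pos [ 0.5629 -0.1554  0.2234] F [ 1.5  0.7 -0.4] T [ 0.05 -0.    0.01] w 0.0858 yaw 7.57 j [-0.27  0.4   0.21  1.37 -0.    1.17]
(0.56, -0.15, 0.17, 8.0) trans [0.006, -0.0027, 0.0533] twist [0.56, 0.3, -0.43]
```

>>> send_rows(deltas=[{"grip": 1, "translation": [0.006, -0.0027, 0.03], "twist": [0.3, 0.2, 0]}, {"grip": 1, "translation": [0.006, -0.0027, 0.053], "twist": [0.5, 0.3, 0]}, {"grip": 1, "translation": [0.006, -0.0027, 0.053], "twist": [0.5, 0.3, 0]}])

```text
clock: 8.55
eef_pos: [0.5576, -0.1495, 0.1669]
tool_rot: [0.659, 0.752, -0.001, -0.003]
ft_force: [-0.1, -0.7, 0.5]
grip_width: 0.0855
```

```bash
python3 - <<'E'
from workcell import camera
from h import *
c=camera("wrist");pickle.dump(c,open("c6.pkl","wb")); cv2.imwrite("pics/w6.png",c["color"])
p=proj(c,[.578,-.112,.096])[0];print(p)
crop(c,int(p[0])-40,int(p[1])-30,80,60,"w6_sh",10)
s=camera("side");pickle.dump(s,open("s6.pkl","wb"));crop(s,310,235,60,55,"s10_sh",10)
E
```

```text
[316.16311051 171.85637778]
w6_sh scale 10
s10_sh scale 10
```

View pics/w6.png

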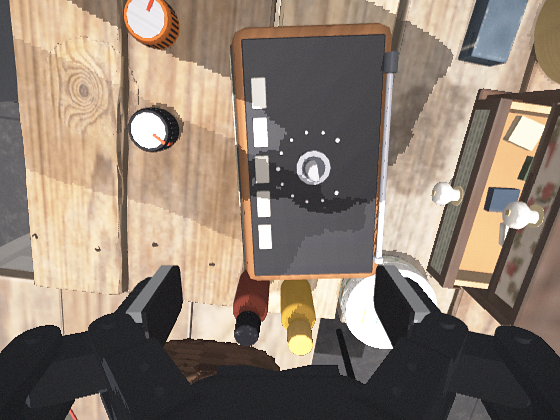

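View pics/w6_sh.png

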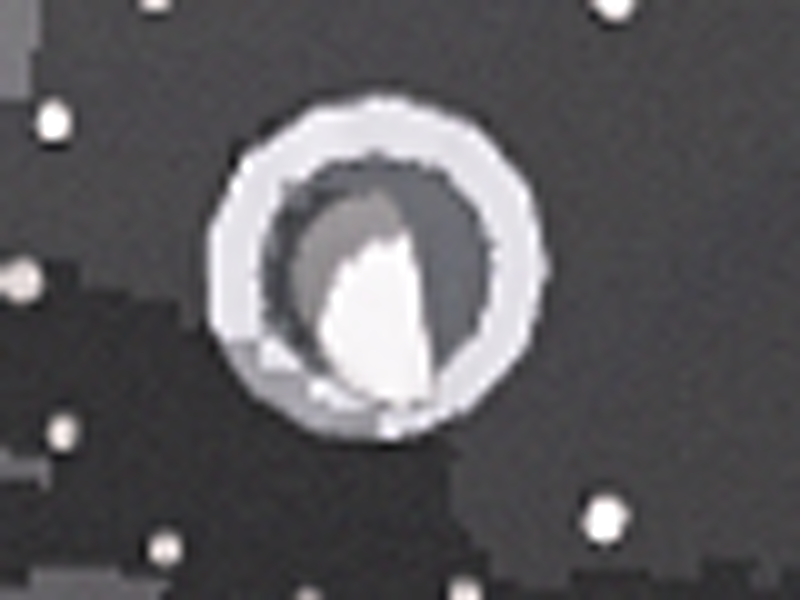

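View pics/s10_sh.png

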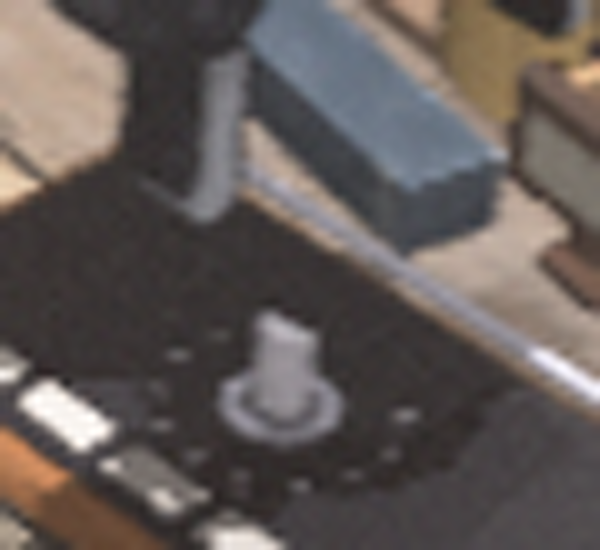

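```bash
python3 - <<'E'
from h import *
c=pickle.load(open("c6.pkl","rb"));s=pickle.load(open("s6.pkl","rb"))
W=lambda x,y:(276+x/10,141+y/10)
a=atz(c,*W(412,240),.096);b=atz(c,*W(436,398),.096);v=b-a;n=np.array([-v[1],v[0]])/np.linalg.norm(v[:2]);print(a,b,np.linalg.norm(v),"n ang",np.degrees(np.arctan2(n[1],n[0])))
m=(a+b)/2
print("axis from flat",m[:2]-1.5e-3*n)
print("ring",atz(c,*W(378,268),.074),"left extreme",atz(c,*W(318,330),.096))
print("side tip",[atz(s,310+x/10,235+y/10,.096) for x,y in((262,312),(318,330),(290,345),(258,330))],"ring",atz(s,310+28.2,235+40,.074))
print("radio yaw", [np.degrees(np.arctan2(*(atz(c,*q,.074)-atz(c,*p,.074))[[1,0]]))-90 for p,q in (((259,277),(242,40)),((376,273),(384,36)))])
t=np.array([[.578,-.1115,.096]]);
for cam,nm in((c,'w'),(s,'s')): print(nm,proj(cam,t),proj(cam,t-[0,0,.022]))
E
```

```text
[ 0.57792714 -0.1074636   0.096     ] [ 0.58122953 -0.11758126  0.096     ] 0.010642973533493583 n ang 18.07661797046873
axis from flat [ 0.57815237 -0.11298786]
ring [ 0.57880585 -0.11284503  0.074     ] left extreme [ 0.57279435 -0.11412809  0.096     ]
side tip [array([ 0.57583347, -0.10605224,  0.096     ]), array([ 0.58219324, -0.11659549,  0.096     ]), array([ 0.57430386, -0.11754447,  0.096     ]), array([ 0.57158952, -0.1103419 ,  0.096     ])] ring [ 0.57977973 -0.11021925  0.074     ]
radio yaw [np.float64(10.322389339749279), np.float64(10.698175463341116)]
w [[316.28889683 171.10631304]] [[312.99752765 165.80883546]]
s [[338.64936721 267.3026405 ]] [[337.88828323 275.62543743]]
```

```bash
python3 go.py .57,-.175,.125,8
```

```text
t 8.65 pos [ 0.5598 -0.1499  0.1702] F [0.  0.7 0.2] T [-0.09 -0.02  0.02] w 0.0854 yaw 7.57 j [-0.26  0.43  0.11  1.25  0.    1.18]
(0.57, -0.175, 0.125, 8.0) trans [-0.0263, 0.0068, 0.0452] twist [0.02, -0.01, -0.43]
```

>>> send_rows(deltas=[{"grip": 1, "translation": [-0.013, 0.0035, 0.022], "twist": [0, 0, 0]}, {"grip": 1, "translation": [-0.026, 0.007, 0.044], "twist": [0, 0, 0]}, {"grip": 1, "translation": [-0.026, 0.007, 0.044], "twist": [0, 0, 0]}, {"grip": 1, "translation": [-0.026, 0.007, 0.044], "twist": [0, 0, 0]}])

```text
clock: 9.15
eef_pos: [0.5709, -0.1746, 0.1276]
tool_rot: [0.659, 0.752, 0.001, 0.001]
ft_force: [-0.5, 0.2, 0.7]
grip_width: 0.0854
```

```bash
python3 - <<'E'
from workcell import camera
from h import *
c=camera("wrist");pickle.dump(c,open("c7.pkl","wb")); cv2.imwrite("pics/w7.png",c["color"])
p=proj(c,[.578,-.1125,.096])[0];print(p,c["xyz"])
crop(c,int(p[0])-32,int(p[1])-24,64,48,"w7_sh",12)
E
```

```text
[306.42471578 134.98197419] [ 0.56124963 -0.10264179  0.26949762]
w7_sh scale 12
```

View pics/w7.png

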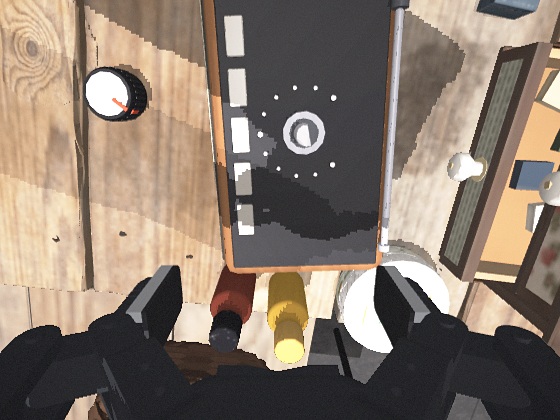

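View pics/w7_sh.png

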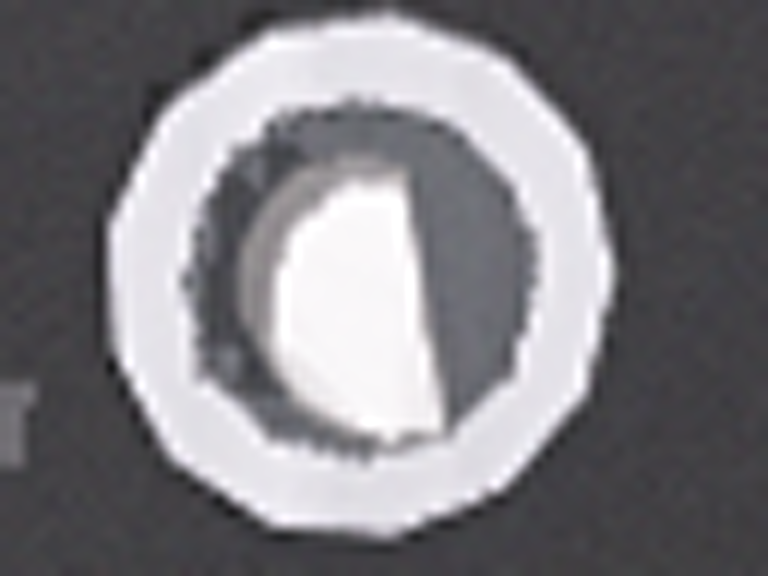

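```bash
python3 - <<'E'
from h import *
c=pickle.load(open("c7.pkl","rb"))
W=lambda x,y:(274+x/12,110+y/12)
a=atz(c,*W(405,178),.096);b=atz(c,*W(445,432),.096);v=b-a;n=np.array([-v[1],v[0]])/np.linalg.norm(v[:2]);print(a,b,np.linalg.norm(v),"n ang",np.degrees(np.arctan2(n[1],n[0])))
m=(a+b)/2
print("axis from flat",m[:2]-1.5e-3*n, "left", atz(c,*W(272,305),.096)[:2]+6e-3*n)
print("ring",atz(c,*W(362,273),.074))
crop(c,75,55,80,75,"w7_dial",8)
E
```

```text
[ 0.57787469 -0.10737968  0.096     ] [ 0.58129847 -0.11774106  0.096     ] 0.010912405419553245 n ang 18.285451435265596
axis from flat [ 0.57816232 -0.113031  ] left [ 0.57872101 -0.11150093]
ring [ 0.5786209  -0.11266821  0.074     ]
w7_dial scale 8
```

View pics/w7_dial.png

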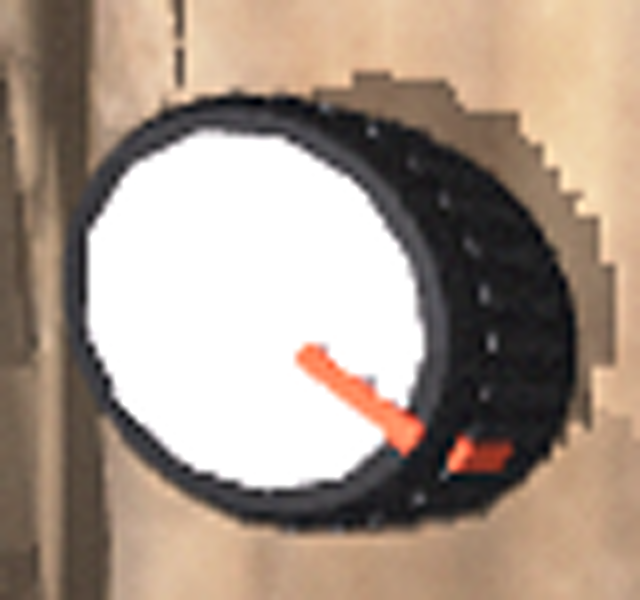

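```bash
python3 - <<'E'
from h import *
c=pickle.load(open("c7.pkl","rb"));c6=pickle.load(open("c6.pkl","rb"))
W=lambda x,y:(75+x/8,55+y/8)
o=atz(c,*W(256,311),.026);p=atz(c,*W(412,436),.026);q=atz(c,*W(308,355),.026)
a=lambda v:np.degrees(np.arctan2(v[1],v[0]))
print(o,a(p-q),a(p-o),a(q-o),np.linalg.norm(p-o))
print([np.linalg.norm(atz(c,*W(*r),.026)-o) for r in((66,270),(450,350),(230,95),(310,527))])
crop(c6,120,95,70,65,"w6_dial",9)
E
python3 go.py .4405,-.107,.10,0
```

```text
[ 0.44172282 -0.10707078  0.026     ] -32.029223690832644 -32.91999982977159 -34.67255741279302 0.016134985293639378
[np.float64(0.016406360947093263), np.float64(0.016883426751028847), np.float64(0.01748571520862846), np.float64(0.01840243010555015)]
w6_dial scale 9
t 9.2 pos [ 0.571  -0.1745  0.1279] F [ 0.3 -0.8  0.7] T [ 0.04 -0.01  0.02] w 0.0854 yaw 7.6 j [-0.3   0.49  0.09  1.17  0.    1.14]
(0.4405, -0.107, 0.1, 0.0) trans [0.0842, -0.1205, 0.0275] twist [0.16, 0.03, 7.6]
```

View pics/w6_dial.png

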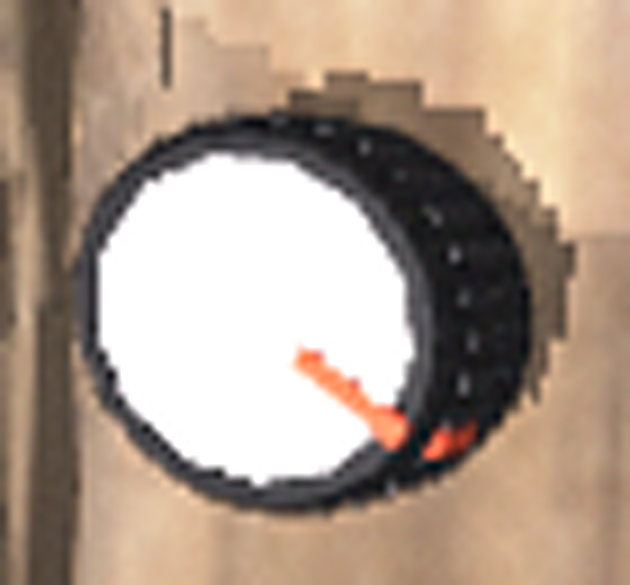

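```bash
python3 go.py .441,-.107,.12,-25 .441,-.107,.08,-25
```

```text
t 9.2 pos [ 0.571  -0.1745  0.1279] F [ 0.3 -0.8  0.7] T [ 0.04 -0.01  0.02] w 0.0854 yaw 7.6 j [-0.3   0.49  0.09  1.17  0.    1.14]
(0.441, -0.107, 0.12, -25.0) trans [0.0841, -0.12, 0.0075] twist [0.16, -0.01, 32.6]
(0.441, -0.107, 0.08, -25.0) trans [0.0842, -0.1201, 0.0475] twist [0.16, -0.01, 32.6]
```

>>> send_rows(deltas=[{"grip": 1, "translation": [0.02, -0.03, 0], "twist": [0, 0, 8]}, {"grip": 1, "translation": [0.045, -0.065, 0], "twist": [0, 0, 17]}, {"grip": 1, "translation": [0.07, -0.1, 0], "twist": [0, 0, 26]}, {"grip": 1, "translation": [0.084, -0.12, 0.005], "twist": [0, 0, 32.6]}, {"grip": 1, "translation": [0.084, -0.12, 0.0075], "twist": [0, 0, 32.6]}])

```text
clock: 9.82
eef_pos: [0.4402, -0.1063, 0.1212]
tool_rot: [0.843, 0.538, 0.002, 0.001]
ft_force: [0.2, 1.0, -0.2]
grip_width: 0.0854
```

```bash
python3 go.py .441,-.107,.06,-25; python3 - <<'E'
from workcell import camera
from h import *
c=camera("wrist");pickle.dump(c,open("c8.pkl","wb")); cv2.imwrite("pics/w8.png",c["color"])
print(proj(c,[.441,-.107,.026]))
E
```

```text
t 9.825 pos [ 0.4402 -0.1063  0.1212] F [ 0.2  1.  -0.2] T [-0.01 -0.04 -0.03] w 0.0854 yaw -24.88 j [-0.24  0.23 -0.31  1.02  0.    1.77]
(0.441, -0.107, 0.06, -25.0) trans [-0.0004, 0.0008, 0.0613] twist [0.24, -0.08, 0.12]
[[277.72109743 211.84123191]]
```

View pics/w8.png

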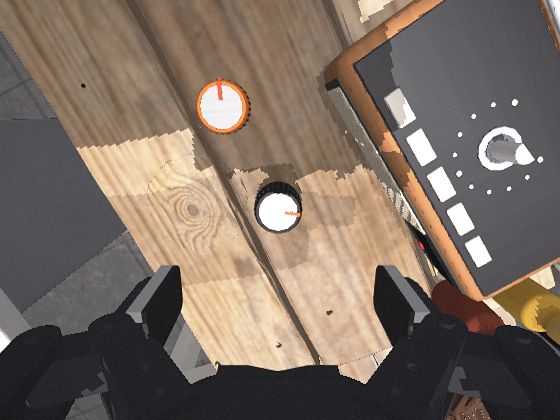

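```bash
python3 - <<'E'
from h import *
c=pickle.load(open("c8.pkl","rb"));crop(c,248,170,60,70,"w8_d",8)
E
```

```text
w8_d scale 8
```

View pics/w8_d.png

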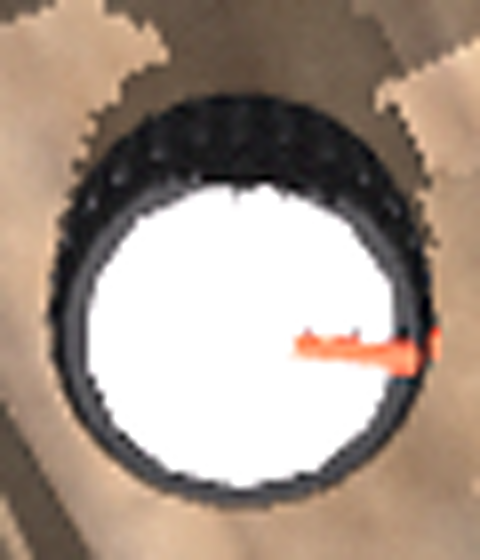

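```bash
python3 - <<'E'
from h import *
c=pickle.load(open("c8.pkl","rb"))
W=lambda x,y:(248+x/8,170+y/8)
o=atz(c,*W(241,336),.026);q=atz(c,*W(300,346),.026);p=atz(c,*W(415,357),.026)
a=lambda v:np.degrees(np.arctan2(v[1],v[0]))
print(o,a(p-q),a(p-o),np.linalg.norm(p-o))
E
python3 go.py .441,-.107,.06,-25 .441,-.107,.005,-25
```

```text
[ 0.44122447 -0.10724325  0.026     ] -30.675596506781126 -32.15357747617018 0.0166556900452233
t 9.875 pos [ 0.4416 -0.1069  0.1211] F [0.2 0.  0.1] T [-0.02 -0.04 -0.04] w 0.0855 yaw -24.86 j [-0.24  0.23 -0.31  1.02  0.    1.77]
(0.441, -0.107, 0.06, -25.0) trans [-0.0005, -0.0008, 0.0611] twist [0.31, -0.09, 0.14]
(0.441, -0.107, 0.005, -25.0) trans [-0.0005, -0.0011, 0.1161] twist [0.31, -0.09, 0.14]
```

>>> send_rows(deltas=[{"grip": 1, "translation": [0, -0.0005, 0.035], "twist": [0.1, 0, 0]}, {"grip": 1, "translation": [-0.0005, -0.001, 0.07], "twist": [0.3, 0, 0]}, {"grip": 1, "translation": [-0.0005, -0.001, 0.09], "twist": [0.3, 0, 0]}, {"grip": 1, "translation": [-0.0005, -0.001, 0.1], "twist": [0.3, 0, 0]}, {"grip": 1, "translation": [-0.0005, -0.001, 0.1], "twist": [0.3, 0, 0]}])

```text
clock: 10.5
eef_pos: [0.4417, -0.1072, 0.0209]
tool_rot: [0.843, 0.539, 0.001, -0.0]
ft_force: [0.2, -0.3, 0.2]
grip_width: 0.0852
```

```bash
python3 go.py .4412,-.1072,.006,-25
```

```text
t 10.5 pos [ 0.4417 -0.1072  0.0209] F [ 0.2 -0.3  0.2] T [-0.03  0.02  0.02] w 0.0852 yaw -24.84 j [-0.24  0.37 -0.44  0.77  0.    1.77]
(0.4412, -0.1072, 0.006, -25.0) trans [-0.0002, -0.0005, 0.0149] twist [0.01, -0.08, 0.16]
```

>>> send_rows(deltas=[{"grip": 1, "translation": [0, -0.0005, 0.01], "twist": [0, 0, 0]}, {"grip": 1, "translation": [0, -0.0005, 0.015], "twist": [0, 0, 0]}, {"grip": 0.3, "translation": [0, -0.0005, 0.015], "twist": [0, 0, 0]}, {"grip": 0.3, "translation": [0, -0.0005, 0.015], "twist": [0, 0, 0]}, {"grip": 0.3, "translation": [0, -0.0005, 0.015], "twist": [0, 0, 0]}])

```text
clock: 11.12
eef_pos: [0.4417, -0.1071, 0.0066]
tool_rot: [0.843, 0.539, 0.001, 0.0]
ft_force: [3.2, -0.6, 1.1]
grip_width: 0.0339
```

>>> send_rows(deltas=[{"grip": 0, "translation": [0, 0, 0], "twist": [0, 0, 0]}, {"grip": 0, "translation": [0, 0, 0], "twist": [0, 0, 0]}, {"grip": 0, "translation": [0, 0, 0], "twist": [0, 0, 0]}])

```text
clock: 11.5
eef_pos: [0.4418, -0.1071, 0.0066]
tool_rot: [0.843, 0.539, 0.001, 0.0]
ft_force: [-0.3, -0.0, 1.0]
grip_width: 0.0338
```

```bash
python3 go.py .4412,-.1072,.13,-25;python3 - <<'E'
from workcell import camera
from h import *
c=camera("wrist");pickle.dump(c,open("c9.pkl","wb")); cv2.imwrite("pics/w9.png",c["color"])
E
```

```text
t 11.5 pos [ 0.4418 -0.1071  0.0066] F [-0.3 -0.   1. ] T [-0.04  0.04  0.03] w 0.0338 yaw -24.84 j [-0.24  0.39 -0.45  0.73  0.    1.77]
(0.4412, -0.1072, 0.13, -25.0) trans [-0.0001, -0.0003, -0.1234] twist [0.07, -0.1, 0.16]
```

View pics/w9.png

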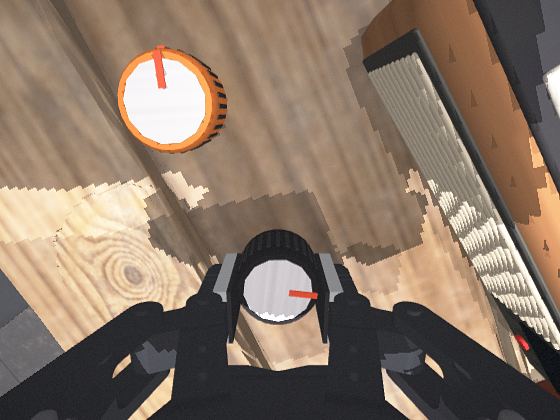

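```bash
python3 - <<'E'
from h import *
c=pickle.load(open("c9.pkl","rb"));crop(c,225,215,105,115,"w9_d",5)
E
```

```text
w9_d scale 5
```

View pics/w9_d.png

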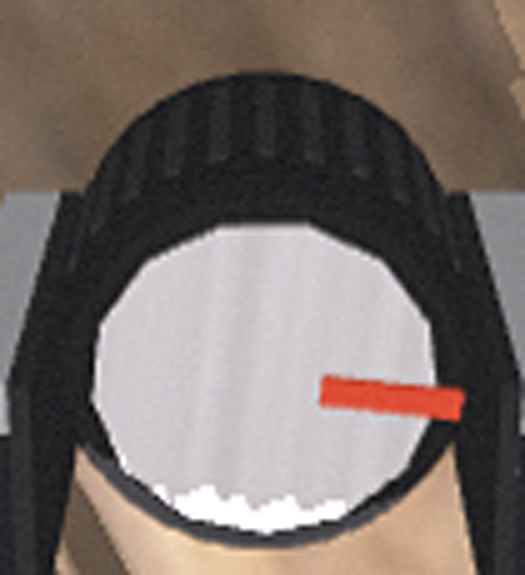

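```bash
python3 - <<'E'
from h import *
c=pickle.load(open("c9.pkl","rb"))
W=lambda x,y:(225+x/5,215+y/5)
o=atz(c,*W(265,377),.026);q=atz(c,*W(322,391),.026);p=atz(c,*W(463,404),.026)
a=lambda v:np.degrees(np.arctan2(v[1],v[0]))
print(o,a(p-q),a(p-o),np.linalg.norm(p-o))
E
python3 go.py .4412,-.1072,.15,-25
```

```text
[ 0.44244968 -0.10717296  0.026     ] -30.826017273325018 -33.61890078547177 0.016989303649461517
t 11.55 pos [ 0.4417 -0.1071  0.0066] F [-0.1  0.7  0.9] T [ 0.01  0.04 -0.01] w 0.0341 yaw -24.84 j [-0.24  0.39 -0.45  0.73  0.    1.77]
(0.4412, -0.1072, 0.15, -25.0) trans [-0.0001, -0.0003, -0.1434] twist [0.07, -0.1, 0.16]
```

>>> send_rows(deltas=[{"grip": 0, "translation": [0, 0, -0.03], "twist": [0, 0, 0]}, {"grip": 0, "translation": [0, 0, -0.07], "twist": [0, 0, 0]}, {"grip": 0, "translation": [0, 0, -0.11], "twist": [0, 0, 0]}, {"grip": 0, "translation": [0, 0, -0.135], "twist": [0, 0, 0]}, {"grip": 0, "translation": [0, 0, -0.135], "twist": [0, 0, 0]}])

```text
clock: 12.18
eef_pos: [0.4431, -0.1076, 0.1434]
tool_rot: [0.843, 0.539, 0.003, 0.002]
ft_force: [1.1, 0.6, -1.2]
grip_width: 0.034
```

```bash
python3 go.py .5784,-.1127,.14,25.4 
```

```text
t 12.175 pos [ 0.4431 -0.1076  0.1434] F [ 1.1  0.6 -1.2] T [ 0.01 -0.06  0.03] w 0.034 yaw -24.83 j [-0.24  0.21 -0.27  1.08  0.    1.76]
(0.5784, -0.1127, 0.14, 25.4) trans [0.0522, 0.1249, 0.0042] twist [0.38, 0.01, -50.23]
```

>>> send_rows(deltas=[{"grip": 0, "translation": [0.01, 0.025, 0], "twist": [0, 0, -10]}, {"grip": 0, "translation": [0.021, 0.05, 0], "twist": [0, 0, -20]}, {"grip": 0, "translation": [0.032, 0.075, 0], "twist": [0, 0, -30]}, {"grip": 0, "translation": [0.042, 0.1, 0], "twist": [0, 0, -40]}, {"grip": 0, "translation": [0.052, 0.125, 0.002], "twist": [0.2, 0, -50]}])

```text
clock: 12.8
eef_pos: [0.5782, -0.1128, 0.14]
tool_rot: [0.534, 0.846, 0.0, -0.0]
ft_force: [0.5, -0.6, -0.7]
grip_width: 0.0339
```

```bash
python3 go.py .5784,-.1127,.12,25.4 
```

```text
t 12.8 pos [ 0.5782 -0.1128  0.14  ] F [ 0.5 -0.6 -0.7] T [ 0.03  0.02 -0.01] w 0.0339 yaw 25.5 j [-0.19  0.47  0.09  1.2   0.    0.93]
(0.5784, -0.1127, 0.12, 25.4) trans [-0.0001, 0.0002, 0.02] twist [0.0, -0.03, 0.1]
```

>>> send_rows(deltas=[{"grip": 0, "translation": [0, 0, 0.015], "twist": [0, 0, 0]}, {"grip": 0, "translation": [0, 0, 0.028], "twist": [0, 0, 0]}, {"grip": 0, "translation": [0, 0, 0.03], "twist": [0, 0, 0]}, {"grip": 0, "translation": [0, 0, 0.03], "twist": [0, 0, 0]}])

```text
clock: 13.3
eef_pos: [0.5773, -0.1127, 0.1097]
tool_rot: [0.534, 0.845, -0.0, -0.001]
ft_force: [0.4, 0.1, 0.2]
grip_width: 0.0338
```

```bash
python3 go.py .5784,-.1127,.1026,25.4; python3 - <<'E'
from workcell import camera
from h import *
c=camera("wrist");pickle.dump(c,open("c10.pkl","wb")); cv2.imwrite("pics/w10.png",c["color"])
s=camera("side");crop(s,300,215,80,75,"s11",8)
E
```

```text
t 13.3 pos [ 0.5773 -0.1127  0.1097] F [0.4 0.1 0.2] T [ 0.   -0.02  0.02] w 0.0338 yaw 25.45 j [-0.19  0.49  0.04  1.13  0.    0.93]
(0.5784, -0.1127, 0.1026, 25.4) trans [-0.0005, 0.001, 0.0071] twist [-0.05, -0.06, 0.05]
s11 scale 8
```

View pics/w10.png

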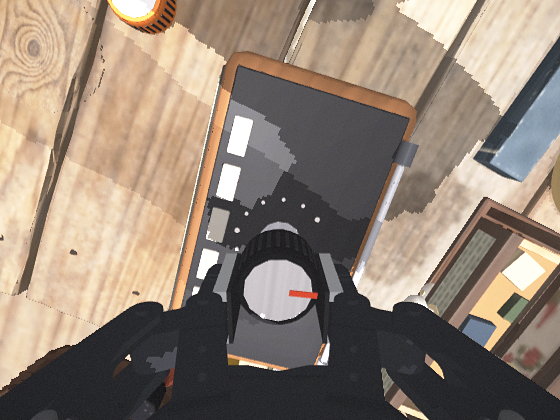

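View pics/s11.png

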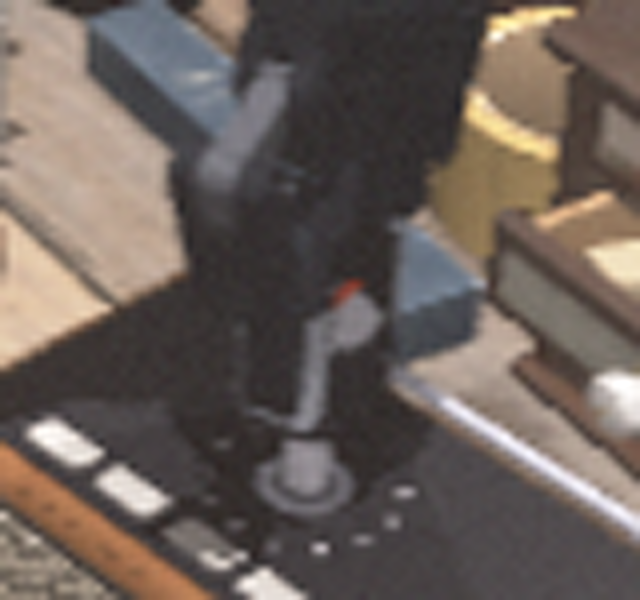

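>>> send_rows(deltas=[{"grip": 0, "translation": [-0.0005, 0.001, 0.003], "twist": [0, 0, 0]}, {"grip": 0, "translation": [-0.0005, 0.001, 0.007], "twist": [0, 0, 0]}, {"grip": 0, "translation": [-0.0005, 0.001, 0.009], "twist": [0, 0, 0]}])

```text
clock: 13.78
eef_pos: [0.5792, -0.1129, 0.1014]
tool_rot: [0.534, 0.846, 0.0, 0.0]
ft_force: [0.7, -0.2, -0.2]
grip_width: 0.034
```

```bash
python3 go.py .5784,-.1127,.096,25.4
```

```text
t 13.775 pos [ 0.5792 -0.1129  0.1014] F [ 0.7 -0.2 -0.2] T [ 0.01 -0.02  0.02] w 0.034 yaw 25.46 j [-0.19  0.5   0.04  1.11  0.    0.93]
(0.5784, -0.1127, 0.096, 25.4) trans [0.0005, -0.0006, 0.0054] twist [0.04, 0.0, 0.06]
```

>>> send_rows(deltas=[{"grip": 0, "translation": [0.0004, -0.0007, 0.002], "twist": [0, 0, 0]}, {"grip": 0, "translation": [0.0004, -0.0007, 0.005], "twist": [0, 0, 0]}, {"grip": 0, "translation": [0.0004, -0.0007, 0.007], "twist": [0, 0, 0]}])

```text
clock: 14.15
eef_pos: [0.5783, -0.1127, 0.0941]
tool_rot: [0.534, 0.846, 0.0, 0.0]
ft_force: [0.3, 0.3, -1.3]
grip_width: 0.0343
```

```bash
python3 go.py .5784,-.1127,.088,25.4
```

```text
t 14.15 pos [ 0.5783 -0.1127  0.0941] F [ 0.3  0.3 -1.3] T [-0.   -0.02 -0.01] w 0.0343 yaw 25.47 j [-0.19  0.5   0.02  1.09  0.    0.93]
(0.5784, -0.1127, 0.088, 25.4) trans [-0.0, 0.0001, 0.0061] twist [0.03, -0.01, 0.07]
```

>>> send_rows(deltas=[{"grip": 0, "translation": [0, 0, 0.002], "twist": [0, 0, 0]}, {"grip": 0, "translation": [0, 0, 0.005], "twist": [0, 0, 0]}, {"grip": 0, "translation": [0, 0, 0.006], "twist": [0, 0, 0]}])

```text
clock: 14.52
eef_pos: [0.5781, -0.1127, 0.0878]
tool_rot: [0.534, 0.846, 0.0, -0.0]
ft_force: [-0.6, 0.0, -0.8]
grip_width: 0.0338
```

```bash
python3 go.py .5784,-.1127,.0836,25.4
```

```text
t 14.525 pos [ 0.5781 -0.1127  0.0878] F [-0.6  0.  -0.8] T [ 0.04  0.14 -0.02] w 0.0338 yaw 25.47 j [-0.19  0.51  0.02  1.08  0.    0.93]
(0.5784, -0.1127, 0.0836, 25.4) trans [-0.0001, 0.0003, 0.0042] twist [0.0, -0.02, 0.07]
```

>>> send_rows(deltas=[{"grip": 0, "translation": [0, 0.0003, 0.002], "twist": [0, 0, 0]}, {"grip": 0, "translation": [0, 0.0003, 0.004], "twist": [0, 0, 0]}, {"grip": 0, "translation": [0, 0.0003, 0.005], "twist": [0, 0, 0]}, {"grip": 0, "translation": [0, 0.0003, 0.005], "twist": [0, 0, 0]}])

```text
clock: 15.02
eef_pos: [0.5784, -0.1127, 0.0837]
tool_rot: [0.534, 0.846, 0.0, 0.0]
ft_force: [-2.4, 0.1, 6.0]
grip_width: 0.0337
```

```bash
python3 go.py .5784,-.1127,.0826,25.4
```

```text
t 15.025 pos [ 0.5784 -0.1127  0.0837] F [-2.4  0.1  6. ] T [-0.02  0.57 -0.02] w 0.0337 yaw 25.46 j [-0.19  0.51  0.01  1.07  0.    0.93]
(0.5784, -0.1127, 0.0826, 25.4) trans [0.0001, -0.0, 0.0011] twist [0.03, 0.01, 0.06]
```

>>> send_rows(deltas=[{"grip": 0, "translation": [0, 0, 0.0015], "twist": [0, 0, 0]}, {"grip": 0, "translation": [0, 0, 0.0025], "twist": [0, 0, 0]}, {"grip": 0, "translation": [0, 0, 0.0025], "twist": [0, 0, 0]}])

```text
clock: 15.4
eef_pos: [0.5786, -0.1128, 0.0835]
tool_rot: [0.534, 0.846, 0.0, 0.001]
ft_force: [-4.8, 0.4, 12.7]
grip_width: 0.034
```

```bash
python3 go.py .5784,-.1127,.0826,25.4; python3 - <<'E'
from workcell import camera
from h import *
c=camera("wrist"); cv2.imwrite("pics/w11.png",c["color"])
s=camera("side");cv2.imwrite("pics/s12f.png",s["color"]); crop(s,300,215,80,75,"s12",8)
E
python3 go.py
```

```text
t 15.4 pos [ 0.5786 -0.1128  0.0835] F [-4.8  0.4 12.7] T [0.1  1.13 0.  ] w 0.034 yaw 25.46 j [-0.19  0.51  0.01  1.06  0.    0.93]
(0.5784, -0.1127, 0.0826, 25.4) trans [0.0001, -0.0001, 0.0009] twist [0.1, 0.06, 0.06]
s12 scale 8
t 15.5 pos [ 0.5786 -0.1127  0.0835] F [-4.5  0.4 12.2] T [ 0.14  1.11 -0.03] w 0.0345 yaw 25.46 j [-0.19  0.51  0.01  1.06  0.    0.93]
```

View pics/w11.png

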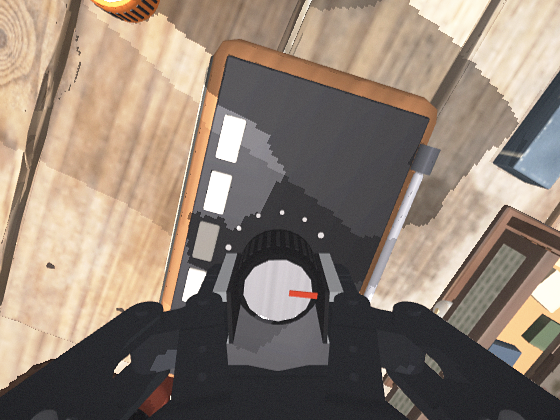

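View pics/s12.png

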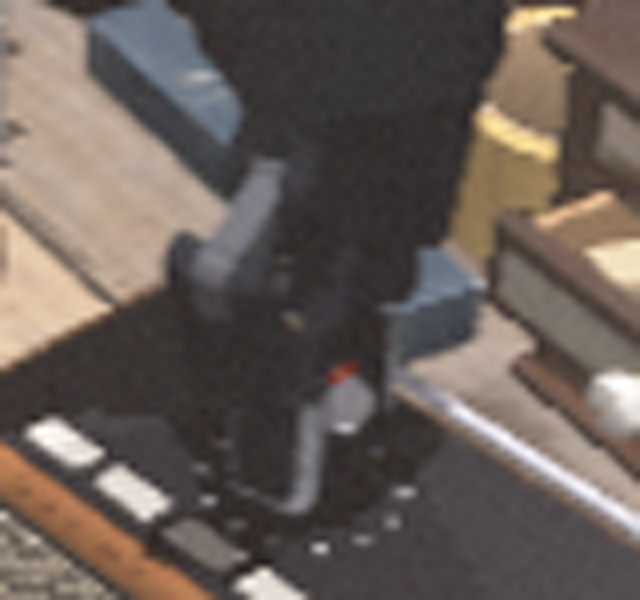

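View pics/s12f.png

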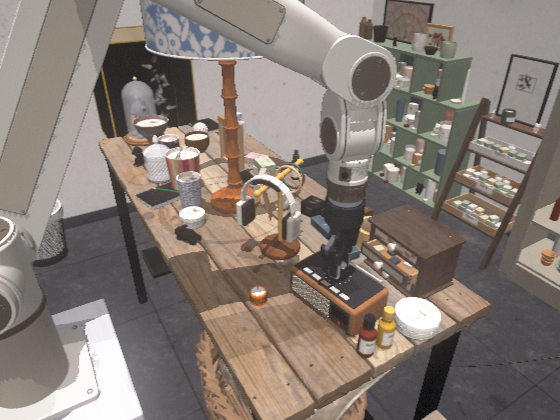

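```bash
python3 - <<'E'
from workcell import bot
print(bot.job_done()); o=bot.get_obs(); print(o["clock"],o["eef_pos"],o["ft_force"])
E
```

```text
the job is handed in; nothing more can be done
None
the job is handed in; nothing more can be done
```

The job is handed in at about 15.5 s of the 54 s allowed. The headphones hang on the near arm, and the arm is still holding the dial pressed in.

- **Headphones:** I gripped them at the crown, slid them over the free end of the bar, set them down on the middle of the near arm and let go. In the last side picture they still hang there.
- **Dial:** I chose the black one and left the orange look-alike alone. I turned it about 50° to match the shaft's flat, measured at about 18°. It slid onto the shaft with no upward resistance.
- **Press:** Pressing in, it came to a hard stop with the tool tip at z = 0.0835 m. Fully on and pressed in was expected at 0.0836 m. Over the last push the force rose from 6 to about 12 N while the tool sank only 0.2 mm.
- **Other things:** I touched nothing else. The bottles, tin, hare and orange dial look unmoved in the last side picture. I did not check the carton or the blue candle.

**Disagreement:** the gripper read 34 mm on the 37 mm dial, but the grip held throughout. There was also a sideways force of about 5 N at the final press. No check failed.

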